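# Pack the medicine caddy and leave the empties

### The arm

A 6-joint arm with a two-finger parallel gripper is mounted at the origin on the work surface. World frame = base frame: x ahead of the robot, y to its left, z up, the work surface at z = 0. Lengths are in m, angles in degrees, forces in N, time in s.
With the tool pointing down it reaches from about 0.35 to 0.875 m from the base axis. Payload 4.2 kg.
Tool frame: the origin (TCP) lies on the centre line of the jaws, within the pads' length; the fingertips stand 19 mm ahead of it and the grasp point (between the pads) is the TCP; x points along the fingers, y is the direction in which the jaws open and shut, and the axes are right-handed (so a half turn about x gives the same grasp; the last joint's range is limited). The gripper opens to 87 mm and grips with 3 to 60 N. Pads are 19 mm wide; open, the fingers measure 117 mm over their backs; the gripper's body (75 mm by 190 mm) begins 51 mm behind the grasp point.
Start: joints at [-51.073, 22.042, 0.453, 0, -68.411, -14.817], TCP at [0.255, -0.57, 0.242] pointing down, gripper open.
Joint ranges: [-179.83, 179.83], [-69.29, 118.12], [-61.27, 80.66], [-181.25, 117.63], [-171.15, -9.14], [-177.46, 177.46]. Speed limits (degrees/s): [159.86, 159.86, 180, 180, 180, 180].

### API

Orientations are given as a 3x3 rotation matrix whose columns are the frame's x, y, z axes.
In Python, from station import r, viewer, job, spotter gives the robot as it stands.
- The arm moves only by the tool play_rows, never from a script. Its argument "commands" is a list of rows, each an object of numbers: "fingers": the gripper command: -1 is fully open, 1 is shut, values between are in proportion; "tx", "ty", "tz": the shift along the tool's x, y, z normalised to -1 to 1, where 1 is 750 mm; "ax", "ay", "az": the turn, a rotation vector about the tool's x, y, z normalised to -1 to 1, where 1 is pi rad. In form: [{"fingers": .., "tx": .., "ty": .., "tz": .., "ax": .., "ay": .., "az": ..}, ...]. A call has 1 to 5 rows; each row is the pose to reach, as a shift and turn from the pose commanded when the call began, along the tool's axes at that moment, turning the shorter way round; what a row does not reach only later rows make up. A row lasts 1/12 s, in which the tool goes at most 41.7 mm and 7.16 degrees, less where a joint would pass 70% of its speed; a pose out of reach is approached as far as the arm can. A call with a number of a shift or a turn outside -1 to 1 is refused whole. A call with a gripper value outside its range is refused whole. The fingers move at their own pace and stop on an object; the grip force is fixed at half the most. Time passes only in rows, so rows that repeat a pose let the fingers close. It gives the time, the measured TCP pose, the force and the opening at its end, in the units of the state.
- r.sense(): the state, without advancing time (a new reading comes with each control period).
- viewer.capture(name): name is "side" or "top" or "wrist"; returns a dict with "image" (400x640x3 uint8, red, green, blue), "fx", "fy", "cx", "cy" (pixels), "dist" ([k1, k2, p1, p2, k3] as OpenCV has them; the pictures are not rectified), "R" (3x3) and "t" (3): a world point X has camera coordinates R X + t; the wrist camera has in their place "mount" (4x4, takes a point from camera to tool coordinates, whose origin is the TCP and whose axes are the tool frame's). Camera axes: x right, y down, z forward; pixel columns grow to the right and rows downward; lengths in m; the calibration is good to about 2 mm. A picture is of the moment at which its call begins: read the wrist's pose just before it. There is no depth.
- job.finish_job(): hands the job in, once; it reports no verdict.
Trained networks look in a picture, given as the dict that the camera call returned (one of the last four; its "shot" number tells which), for a name from the list of things; names that differ only in an ending like _2 or _b are one class to them, and where a whole thing is asked for, a point or a joint stands for the part that bears it (a point fixed in the world has none). Each returns a list of dicts, best first, with "score" (0 to 1); they miss things now and then, are a little off and sometimes report something else, mostly with a low value. They report only what shows in the picture. A call takes as long as a camera call. They do not tell look-alikes from the thing itself.
- spotter.find_in(name, picture): "uv" ([column, row] in pixels, amid what is visible of it).
- spotter.silhouettes(name, picture): "region" (400x640 bool, what is visible of it) and "uv" ([column, row] in pixels, amid what is visible of it).
The state is a dict: "time_s": time; "joints": joint angles; "joint_velocities": joint speeds; "effort": joint torques, N m; "tcp_pos": TCP position; "ee_rot": TCP orientation; "wrist_force": force on the tool from outside, world axes, zero at the start; "moment": the same for the moment, N m; "gripper_width": opening from 0.0 (shut) to 1.0 (fully open).
Only numpy, scipy, OpenCV 4.12 (cv2) and the standard library are available. Lean on these libraries where they do the work, as an engineer would, in place of code of your own. Each camera call takes 0.05 s, during which the arm holds its last target. There are 200 camera calls.

### The job

Pack the medicine caddy from the things on the black liner: stand the larger closed pill bottle in the wide round cup, the smaller closed pill bottle in the narrow round cup and the glass jar that has its lid in the square bin, and lay the chrome pill splitter flat in the oblong bin. Set each one down rather than dropping it, and leave the blue bottle without a cap and the glass jar without a lid standing where they are: they are empties for recycling.

Things in the scene. Friction and masses are not known exactly. Their poses are not given: they have to be found in the camera images.
- large_bottle: The larger closed pill bottle: blue plastic cylinder 52 mm in diameter with a paper label and a white ribbed screw cap of the same diameter (top 20 mm), 88 mm tall over all, 60 to 130 g. Stands upright, loose, on the 2 mm black rubber liner that lies on the cart. Origin: centre of its underside; z up. To be packed in the wide cup.
- small_bottle: The smaller closed pill bottle: the same kind, 36 mm in diameter, white cap (top 18 mm), 70 mm tall, 30 to 65 g. Stands upright, loose, on the 2 mm black rubber liner that lies on the cart. Origin: centre of its underside; z up. To be packed in the narrow cup.
- lidded_jar: Small clear glass jar with white contents and an aluminium screw lid: 56 mm in diameter, 56 mm tall, the lid is the top 15 mm, 110 to 230 g. Stands upright, loose, on the 2 mm black rubber liner that lies on the cart. Origin: centre of its underside; z up. To be packed in the square bin.
- pill_splitter: Closed chrome pill splitter: a flat metal box 86 mm long (x) by 44 mm wide (y) by 25 mm high, with a hinge barrel on its -x end and a small thumb tab on its +x end (94 mm over all), 75 to 155 g. Lies flat, loose, on the liner, turned any way. Origin: centre of its underside; z up. To be packed in the oblong bin, lying flat.
- open_bottle: Look-alike, stays where it is: an empty blue bottle, 52 mm in diameter, without a cap: an open 45 mm neck, 72 mm tall, 40 g. Stands upright, loose, on the 2 mm black rubber liner that lies on the cart. Origin: centre of its underside; z up. 
- open_jar: Look-alike, stays where it is: an empty clear glass jar, 56 mm in diameter, without a lid: an open 51 mm neck, 53 mm tall, 110 g. Stands upright, loose, on the 2 mm black rubber liner that lies on the cart. Origin: centre of its underside; z up. 
- wide_cup: The larger of the two round cups, for the large bottle: inside diameter 72 mm, outside 77 mm, rim 34 mm above its underside, floor 3 mm thick. Grey plastic, fixed in the white steel caddy (a low tray, rim 22 mm above the cart, about 262 by 222 mm over its walls, with a wire loop handle at each short end); the four cups and bins stand in it two by two, turned with it, in changing order. Origin: centre of its underside, 3 mm above the cart; z up. 
- narrow_cup: The smaller round cup, for the small bottle: inside diameter 54 mm, outside 59 mm, rim 28 mm above its underside, floor 3 mm thick. Grey plastic, fixed in the white steel caddy (a low tray, rim 22 mm above the cart, about 262 by 222 mm over its walls, with a wire loop handle at each short end); the four cups and bins stand in it two by two, turned with it, in changing order. Origin: centre of its underside, 3 mm above the cart; z up. 
- square_bin: Square bin, for the lidded jar: inside 84 by 84 mm, outside 90 by 90 mm, rim 20 mm above its underside, floor 3 mm thick. Grey plastic, fixed in the white steel caddy (a low tray, rim 22 mm above the cart, about 262 by 222 mm over its walls, with a wire loop handle at each short end); the four cups and bins stand in it two by two, turned with it, in changing order. Origin: centre of its underside, 3 mm above the cart; z up. Its sides lie along x and y.
- oblong_bin: The largest bin, oblong, for the pill splitter: inside 94 mm (x) by 118 mm (y), outside 100 by 124 mm, rim 22 mm above its underside, floor 3 mm thick. Grey plastic, fixed in the white steel caddy (a low tray, rim 22 mm above the cart, about 262 by 222 mm over its walls, with a wire loop handle at each short end); the four cups and bins stand in it two by two, turned with it, in changing order. Origin: centre of its underside, 3 mm above the cart; z up. 
Not all that is in view belongs to the job. What is shaped like the large_bottle but brown or purple is not meant.

How it is judged (in metres and radians):
At the end, for the whole second after the job is handed in: Both closed bottles and the lidded jar stand upright (within 0.1 rad) on the floor of their own cup or bin, the splitter lies flat on the floor of the oblong bin, all released and at rest; the uncapped bottle and lidless jar stand within 30 mm of their starts (horizontal distance between large_bottle and wide_cup below 0.014 m and z of large_bottle in the frame of wide_cup between -0.002 and 0.008 m and angle between each of large_bottle, small_bottle, lidded_jar, open_bottle, open_jar's own z axis and vertical below 0.1 rad and linear speed of each of large_bottle, small_bottle, lidded_jar, pill_splitter below 0.02 m/s and angular speed of each of large_bottle, small_bottle, lidded_jar, pill_splitter below 0.3 rad/s and horizontal distance between small_bottle and narrow_cup below 0.014 m and z of small_bottle in the frame of narrow_cup between -0.002 and 0.008 m and horizontal distance between lidded_jar and square_bin below 0.022 m and z of lidded_jar in the frame of square_bin between -0.002 and 0.008 m and horizontal distance between pill_splitter and oblong_bin below 0.036 m and z of pill_splitter in the frame of oblong_bin between -0.002 and 0.008 m and angle between pill_splitter's own z axis and vertical below 0.08 rad and distance of each of open_bottle, open_jar from where it was at the start of the episode below 0.03 m); the robot touches nothing.
It fails at once if the uncapped blue bottle is shifted more than 30 mm, or knocked over (distance of open_bottle from where it was at the start of the episode above 0.03 m or angle between open_bottle's own z axis and vertical above 0.6 rad).
It fails at once if the lidless glass jar is shifted more than 30 mm, or knocked over (distance of open_jar from where it was at the start of the episode above 0.03 m or angle between open_jar's own z axis and vertical above 0.6 rad).
It fails at once if a bottle, the jar or the splitter is dropped or thrown into its place (faster than 0.8 m/s there) ((horizontal distance between large_bottle and wide_cup below 0.06 m and z of large_bottle in the frame of wide_cup below 0.05 m and linear speed of large_bottle above 0.8 m/s) or (horizontal distance between small_bottle and narrow_cup below 0.06 m and z of small_bottle in the frame of narrow_cup below 0.05 m and linear speed of small_bottle above 0.8 m/s) or (horizontal distance between lidded_jar and square_bin below 0.06 m and z of lidded_jar in the frame of square_bin below 0.05 m and linear speed of lidded_jar above 0.8 m/s) or (horizontal distance between pill_splitter and oblong_bin below 0.06 m and z of pill_splitter in the frame of oblong_bin below 0.05 m and linear speed of pill_splitter above 0.8 m/s)).
It also fails if it takes over 136 s, if anything falls off the work surface, if the arm or the gripper's body presses on something with over 40 N, if the wrist force passes 120 N, or if a joint passes its speed limit or range.

## Working session

There is one attempt and no reset: what is moved stays moved. The work goes in short steps, Python scripts to look and compute and a tool call to move; the robot and the scene stay as the last step left them, time stands still between calls to the robot, and variables do not carry over. Pictures are saved under pics/ and viewed, about 12 in all and at most 16, crops included, and the job is handed in when it is done.

Besides the shell and the picture viewer there is one more tool, called after "Request:" by a JSON object that holds its "method" and its "body". play_rows: Moves the arm, as the interface text tells. Its arguments: {"type":"object","properties":{"commands":{"type":"array"}},"required":["commands"]}

```bash
mkdir -p pics; ls
python3 - <<'E'
from station import r, viewer, job, spotter
import cv2, numpy as np
s=r.sense(); print({k:np.round(s[k],3).tolist() for k in('time_s','tcp_pos','ee_rot','gripper_width')})
for n in('top','side'):
    p=viewer.capture(n); cv2.imwrite(f'pics/{n}0.png',p['image'][:,:,::-1])
    print(n,p['fx'],p['fy'],p['cx'],p['cy'],p['dist'],np.round(p['R'],4).tolist(),np.round(p['t'],4).tolist())
    for o in 'large_bottle small_bottle lidded_jar pill_splitter open_bottle open_jar wide_cup narrow_cup square_bin oblong_bin'.split():
        print(o,[(np.round(d['uv']).tolist(),round(d['score'],2)) for d in spotter.find_in(o,p)])
E
```

```text
pics
{'time_s': 0.0, 'tcp_pos': [0.255, -0.57, 0.24], 'ee_rot': [[-0.001, -0.408, 0.913], [0.002, 0.913, 0.408], [-1.0, 0.002, -0.0]], 'gripper_width': 0.999}
top 449.394506406558 449.394506406558 328.5715512106355 198.56269136708625 [-0.08695797  0.          0.          0.          0.        ] [[-0.1553, -0.9879, -0.0039], [-0.9626, 0.1522, -0.2243], [0.2221, -0.0311, -0.9745]] [0.0134, 0.5822, 0.9474]
large_bottle [([471.0, 122.0], 0.97), ([438.0, 183.0], 0.78), ([490.0, 162.0], 0.7)]
small_bottle [([350.0, 246.0], 0.57), ([397.0, 240.0], 0.25)]
lidded_jar [([342.0, 192.0], 0.71)]
pill_splitter [([391.0, 189.0], 0.92), ([342.0, 192.0], 0.69)]
open_bottle [([396.0, 236.0], 0.81)]
open_jar [([442.0, 231.0], 0.68)]
wide_cup [([229.0, 211.0], 0.59)]
narrow_cup [([175.0, 260.0], 0.68)]
square_bin [([231.0, 255.0], 0.7), ([352.0, 243.0], 0.33)]
oblong_bin [([174.0, 214.0], 0.89)]
side 453.4982404527801 453.4982404527801 321.03214455694547 196.65885737368237 [-0.01760715  0.          0.          0.          0.        ] [[-0.9754, -0.2206, 0.0053], [-0.1713, 0.7418, -0.6484], [0.1391, -0.6333, -0.7613]] [0.5395, 0.1588, 1.1784]
large_bottle [([335.0, 127.0], 0.93), ([336.0, 101.0], 0.56), ([305.0, 98.0], 0.55), ([271.0, 308.0], 0.19)]
small_bottle [([358.0, 187.0], 0.62)]
lidded_jar [([321.0, 179.0], 0.93)]
pill_splitter [([325.0, 155.0], 0.93), ([292.0, 263.0], 0.5)]
open_bottle [([364.0, 161.0], 0.93)]
open_jar [([370.0, 140.0], 0.64)]
wide_cup [([315.0, 319.0], 0.74), ([293.0, 264.0], 0.68), ([329.0, 272.0], 0.2)]
narrow_cup [([315.0, 320.0], 0.65), ([333.0, 127.0], 0.35)]
square_bin [([330.0, 272.0], 0.75)]
oblong_bin [([273.0, 309.0], 0.64)]
```

Run:
```python
import cv2
for n,(a,b,c,d) in {'top':(120,80,520,300),'side':(240,70,440,360)}.items():
    im=cv2.imread(f'pics/{n}0.png')[b:d,a:c]; k=2 
    cv2.imwrite(f'pics/{n}0c.png',cv2.resize(im,None,fx=k,fy=k,interpolation=cv2.INTER_CUBIC))
```

```text
(no output)
```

View pics/top0c.png

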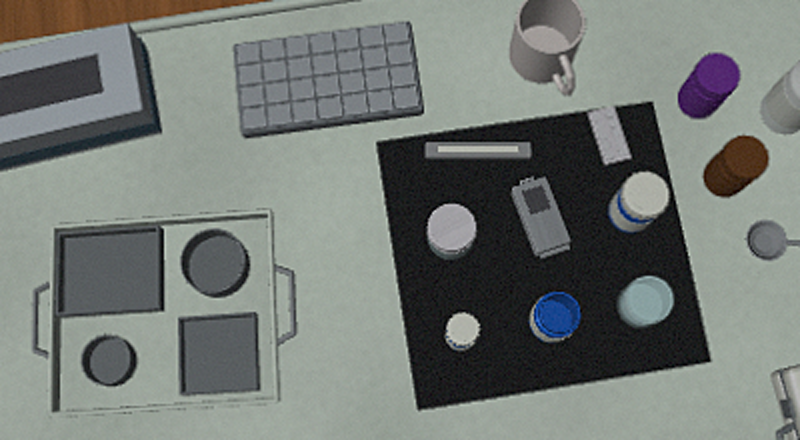

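View pics/side0c.png

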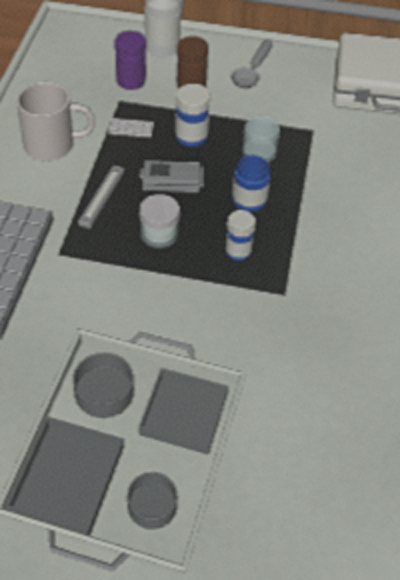

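```bash
cat > h.py <<'E'
import numpy as np, cv2
from station import r, viewer, job, spotter
def cam(p, s=None):
    """camera-to-world rotation and camera centre"""
    if 'R' in p: R=np.array(p['R']); return R.T, -R.T@np.array(p['t'])
    M=np.array(p['mount']); E=np.array(s['ee_rot']); return E@M[:3,:3], E@M[:3,3]+s['tcp_pos']
def ray(p, uv, z, s=None):
    K=np.array([[p['fx'],0,p['cx']],[0,p['fy'],p['cy']],[0,0,1.]])
    q=cv2.undistortPoints(np.array(uv,float).reshape(-1,1,2),K,np.array(p['dist'],float))[:,0]
    C,o=cam(p,s); d=np.c_[q,np.ones(len(q))]@C.T
    return o+d*((np.array(z)-o[2])/d[:,2])[:,None]
def shift(x,y,z,yaw=None):
    """row numbers for going to x,y,z with jaw axis at yaw (deg, mod 180)"""
    s=r.sense(); E=np.array(s['ee_rot']); d=E.T@(np.array([x,y,z])-s['tcp_pos'])/.75
    a=0
    if yaw is not None:
        c=np.degrees(np.arctan2(E[1,1],E[0,1])); a=-((yaw-c+90)%180-90)/180
    return np.round(d,4).tolist(), 'ax',round(a,4), 'j6',round(s['joints'][5],1)
E
python3 - <<'E'
from h import *
names='large small jar splitter wide narrow oblong square cTL cTR cBR'.split()
z=[.090,.072,.058,.027,.037,.031,.025,.023,.022,.022,.022]
T=[(646,194),(463,328),(452,228),(541,217),(216,262),(109,359),(110,271),(219,353),(55,225),(271,211),(279,401)]
S=[(194,97),(241,219),(160,213),(172,175),(104,382),(153,497),(69,473),(186,409)]
t=viewer.capture('top'); s=viewer.capture('side')
a=ray(t,np.array(T)/2+[120,80],z); b=ray(s,np.array(S)/2+[240,70],z[:8])
for i,n in enumerate(names): print(n,a[i,:2].round(4), b[i,:2].round(4) if i<8 else '')
print('splitter ends', ray(t,np.array([(527,183),(555,252)])/2+[120,80],[.027]*2).round(4).tolist())
for q in ('pill_splitter',):
    m=spotter.silhouettes(q,t)[0]['region']; ys,xs=np.nonzero(m); rr=cv2.minAreaRect(np.c_[xs,ys].astype(np.float32)); print(rr, ray(t,cv2.boxPoints(rr),[.02]*4).round(4).tolist())
for n in ('open_bottle','open_jar'):
    print(n, ray(t,[spotter.find_in(n,t)[0]['uv']],[.05]).round(3))
print('r',np.hypot(a[:,0],a[:,1]).round(3))
E
```

```text
large [ 0.5806 -0.3371] [ 0.5771 -0.327 ]
small [ 0.467 -0.111] [ 0.4657 -0.1077]
jar [ 0.5834 -0.1185] [ 0.5805 -0.1062]
splitter [ 0.5873 -0.2268] [ 0.5865 -0.2152]
wide [0.591  0.1567] [0.5889 0.1694]
narrow [0.4986 0.293 ] [0.4956 0.3019]
oblong [0.6026 0.2852] [0.5987 0.2918]
square [0.4875 0.1676] [0.4832 0.1761]
cTL [0.6699 0.3486] 
cTR [0.6459 0.088 ] 
cBR [0.4229 0.106 ] 
splitter ends [[0.631, -0.218, 0.027], [0.5433, -0.2351, 0.027]]Traceback (most recent call last):
  File "<stdin>", line 11, in <module>
IndexError: list index out of range
```

Run:
```python
from h import *
print(shift(.52,-.30,.30,101))
```

```text
([-0.078, 0.185, 0.4694], 'ax', np.float64(0.0728), 'j6', np.float64(-14.8))
```

Request:
{"method": "play_rows", "body": {"commands": [{"fingers": -1, "tx": -0.078, "ty": 0.185, "tz": 0.469, "ax": 0.073, "ay": 0, "az": 0}, {"fingers": -1, "tx": -0.078, "ty": 0.185, "tz": 0.469, "ax": 0.073, "ay": 0, "az": 0}, {"fingers": -1, "tx": -0.078, "ty": 0.185, "tz": 0.469, "ax": 0.073, "ay": 0, "az": 0}, {"fingers": -1, "tx": -0.078, "ty": 0.185, "tz": 0.469, "ax": 0.073, "ay": 0, "az": 0}, {"fingers": -1, "tx": -0.078, "ty": 0.185, "tz": 0.469, "ax": 0.073, "ay": 0, "az": 0}]}}

```text
time_s: 1.67
tcp_pos: [0.3987, -0.4234, 0.2736]
ee_rot: [[0.0, -0.19, 0.982], [-0.0, 0.982, 0.19], [-1.0, -0.0, 0.0]]
wrist_force: [0.7, -0.6, -0.5]
gripper_width: 0.997
```

Run:
```python
from h import *
print(shift(.52,-.27,.34,101))
```

```text
([-0.0886, 0.1702, 0.1977], 'ax', np.float64(-0.0003), 'j6', np.float64(-48.3))
```

Request:
{"method": "play_rows", "body": {"commands": [{"fingers": -1, "tx": -0.088, "ty": 0.17, "tz": 0.198, "ax": 0, "ay": 0, "az": 0}, {"fingers": -1, "tx": -0.088, "ty": 0.17, "tz": 0.198, "ax": 0, "ay": 0, "az": 0}, {"fingers": -1, "tx": -0.088, "ty": 0.17, "tz": 0.198, "ax": 0, "ay": 0, "az": 0}, {"fingers": -1, "tx": -0.088, "ty": 0.17, "tz": 0.198, "ax": 0, "ay": 0, "az": 0}, {"fingers": -1, "tx": -0.088, "ty": 0.17, "tz": 0.198, "ax": 0, "ay": 0, "az": 0}]}}

```text
time_s: 2.08
tcp_pos: [0.5202, -0.2695, 0.3402]
ee_rot: [[0.001, -0.191, 0.982], [-0.0, 0.982, 0.191], [-1.0, -0.0, 0.001]]
wrist_force: [0.9, -1.2, 0.2]
gripper_width: 1.0
```

```bash
cat >> h.py <<'E'
def wrist(name, crop=False):
    import pickle
    s=r.sense(); p=viewer.capture('wrist'); cv2.imwrite(f'pics/{name}.png',p['image'][:,:,::-1])
    pickle.dump((dict(p),{k:np.array(s[k]) for k in('tcp_pos','ee_rot')}),open(f'{name}.pkl','wb')); return p,s
E
python3 - <<'E'
from h import *
p,s=wrist('w1'); print(s['tcp_pos'],np.round(p['mount'],3).tolist())
for o in 'large_bottle small_bottle lidded_jar pill_splitter'.split():
    print(o,[(np.round(d['uv']).tolist(),round(d['score'],2)) for d in spotter.find_in(o,p)])
E
```

```text
[ 0.52024415 -0.26954579  0.34015927] [[-0.0, -0.248, 0.969, -0.143], [1.0, -0.001, 0.0, 0.001], [0.001, 0.969, 0.248, -0.067], [0.0, 0.0, 0.0, 1.0]]
large_bottle [([180.0, 210.0], 0.85), ([268.0, 212.0], 0.81), ([192.0, 252.0], 0.7)]
small_bottle [([442.0, 159.0], 0.7)]
lidded_jar [([410.0, 230.0], 0.94)]
pill_splitter [([340.0, 220.0], 0.91)]
```

View pics/w1.png

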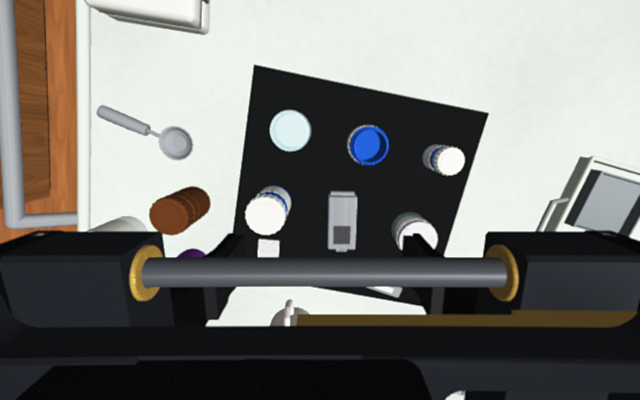

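Run:
```python
from h import *; import pickle
p,s=pickle.load(open('w1.pkl','rb'))
for n,uv,z in (('large',(266,213),.09),('small',(452,161),.072),('jar',(416,236),.058),('splA',(343,194),.027),('splB',(341,249),.027),('openb',(368,143),.074),('openj',(291,130),.055)):
    print(n,ray(p,[uv],[z],s).round(4)[0])
```

```text
large [ 0.5765 -0.3346  0.09  ]
small [ 0.4657 -0.108   0.072 ]
jar [ 0.5794 -0.1215  0.058 ]
splA [ 0.5449 -0.2343  0.027 ]
splB [ 0.6317 -0.2193  0.027 ]
openb [ 0.4638 -0.2214  0.074 ]
openj [ 0.4672 -0.3232  0.055 ]
```

Request:
{"method": "play_rows", "body": {"commands": [{"fingers": -1, "tx": 0.06, "ty": -0.1005, "tz": 0.0593, "ax": 0, "ay": 0, "az": 0}, {"fingers": -1, "tx": 0.12, "ty": -0.1005, "tz": 0.0593, "ax": 0, "ay": 0, "az": 0}, {"fingers": -1, "tx": 0.24, "ty": -0.1005, "tz": 0.0593, "ax": 0, "ay": 0, "az": 0}, {"fingers": -1, "tx": 0.24, "ty": -0.1005, "tz": 0.0593, "ax": 0, "ay": 0, "az": 0}, {"fingers": -1, "tx": 0.24, "ty": -0.1005, "tz": 0.0593, "ax": 0, "ay": 0, "az": 0}]}}

```text
time_s: 2.75
tcp_pos: [0.5751, -0.3383, 0.1613]
ee_rot: [[-0.001, -0.187, 0.982], [0.0, 0.982, 0.187], [-1.0, 0.0, -0.001]]
wrist_force: [1.0, -0.6, -0.5]
gripper_width: 0.996
```

Run:
```python
from h import *
p,s=wrist('w2'); print(shift(.578,-.335,.062,101))
```

```text
([0.1179, -0.0009, 0.0107], 'ax', np.float64(-0.0019), 'j6', np.float64(-62.6))
```

View pics/w2.png

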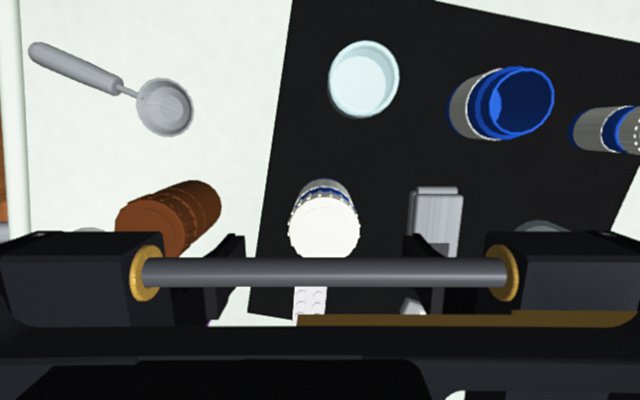

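Run:
```python
from h import *; import pickle
p,s=pickle.load(open('w2.pkl','rb'))
print(s['tcp_pos'],ray(p,[(325,228)],[.09],s), ray(p,[(289,228),(360,228)],[.09]*2,s)); print(shift(.578,-.335,.062,101))
```

```text
[ 0.57512498 -0.33825959  0.16126904] [[ 0.57863387 -0.33568245  0.09      ]] [[ 0.58347348 -0.36122341  0.09      ]
 [ 0.57392066 -0.3108481   0.09      ]]
([0.1179, -0.0009, 0.0107], 'ax', np.float64(-0.0019), 'j6', np.float64(-62.6))
```

Run:
```python
from h import *
for i in range(4):
    s=r.sense(); print(s['time_s'],s['tcp_pos'],s['joint_velocities']); viewer.capture('top')
```

```text
2.8 [ 0.57135791 -0.33656661  0.15052075] [  0.68258394  -1.0094483   -1.40604229  -1.96636154 -11.73048848
  -1.13478741]
2.85 [ 0.57112569 -0.33629825  0.15406106] [ 0.91830544 -5.23967008  6.09351414  3.21464092 -4.31054667 -0.42079357]
2.9 [ 0.57349578 -0.3371838   0.1593418 ] [ 0.95345835 -4.90187414  5.74006544  2.46538329 -0.4712374  -0.0362584 ]
2.95 [ 0.57564695 -0.33766865  0.16339639] [ 0.75553507 -3.55196497  3.61283508  0.81503259  0.18006004 -0.02372984]
```

Request:
{"method": "play_rows", "body": {"commands": [{"fingers": -1, "tx": 0.02, "ty": 0, "tz": 0, "ax": 0, "ay": 0, "az": 0}, {"fingers": -1, "tx": 0.06, "ty": 0, "tz": 0, "ax": 0, "ay": 0, "az": 0}, {"fingers": -1, "tx": 0.1, "ty": 0, "tz": 0, "ax": 0, "ay": 0, "az": 0}, {"fingers": -1, "tx": 0.122, "ty": 0, "tz": 0, "ax": 0, "ay": 0, "az": 0}, {"fingers": -1, "tx": 0.13, "ty": 0, "tz": 0, "ax": 0, "ay": 0, "az": 0}]}}

```text
time_s: 3.42
tcp_pos: [0.5766, -0.3362, 0.0669]
ee_rot: [[0.001, -0.19, 0.982], [-0.0, 0.982, 0.19], [-1.0, -0.0, 0.001]]
wrist_force: [-0.4, -0.9, 0.9]
gripper_width: 0.999
```

Request:
{"method": "play_rows", "body": {"commands": [{"fingers": -1, "tx": 0, "ty": 0, "tz": 0, "ax": 0, "ay": 0, "az": 0}, {"fingers": -1, "tx": 0, "ty": 0, "tz": 0, "ax": 0, "ay": 0, "az": 0}, {"fingers": 0.8, "tx": 0, "ty": 0, "tz": 0, "ax": 0, "ay": 0, "az": 0}, {"fingers": 0.8, "tx": 0, "ty": 0, "tz": 0, "ax": 0, "ay": 0, "az": 0}, {"fingers": 0.8, "tx": 0, "ty": 0, "tz": 0, "ax": 0, "ay": 0, "az": 0}]}}

```text
time_s: 3.83
tcp_pos: [0.5775, -0.3365, 0.0679]
ee_rot: [[0.003, -0.19, 0.982], [-0.001, 0.982, 0.19], [-1.0, -0.002, 0.003]]
wrist_force: [-0.7, -0.5, 0.2]
gripper_width: 0.849
```

Request:
{"method": "play_rows", "body": {"commands": [{"fingers": 1, "tx": 0, "ty": 0, "tz": 0, "ax": 0, "ay": 0, "az": 0}, {"fingers": 1, "tx": 0, "ty": 0, "tz": 0, "ax": 0, "ay": 0, "az": 0}, {"fingers": 1, "tx": 0, "ty": 0, "tz": 0, "ax": 0, "ay": 0, "az": 0}, {"fingers": 1, "tx": 0, "ty": 0, "tz": 0, "ax": 0, "ay": 0, "az": 0}, {"fingers": 1, "tx": 0, "ty": 0, "tz": 0, "ax": 0, "ay": 0, "az": 0}]}}

```text
time_s: 4.25
tcp_pos: [0.5768, -0.3363, 0.0663]
ee_rot: [[0.0, -0.19, 0.982], [-0.0, 0.982, 0.19], [-1.0, -0.0, 0.0]]
wrist_force: [0.4, -0.2, -0.2]
gripper_width: 0.591
```

Request:
{"method": "play_rows", "body": {"commands": [{"fingers": 1, "tx": 0, "ty": 0, "tz": 0, "ax": 0, "ay": 0, "az": 0}, {"fingers": 1, "tx": -0.02, "ty": 0, "tz": 0, "ax": 0, "ay": 0, "az": 0}, {"fingers": 1, "tx": -0.06, "ty": 0, "tz": 0, "ax": 0, "ay": 0, "az": 0}, {"fingers": 1, "tx": -0.11, "ty": 0, "tz": 0, "ax": 0, "ay": 0, "az": 0}, {"fingers": 1, "tx": -0.15, "ty": 0, "tz": 0, "ax": 0, "ay": 0, "az": 0}]}}

```text
time_s: 4.67
tcp_pos: [0.5766, -0.3363, 0.1802]
ee_rot: [[-0.0, -0.191, 0.982], [-0.0, 0.982, 0.191], [-1.0, -0.0, -0.0]]
wrist_force: [1.4, 0.3, -0.5]
gripper_width: 0.59
```

Run:
```python
from h import *
print(r.sense()['tcp_pos'],r.sense()['gripper_width'],shift(.57,.10,.24,95))
```

```text
[ 0.57662557 -0.33633275  0.18021986] 0.5896090479261525 ([-0.0799, 0.5728, 0.1022], 'ax', np.float64(0.0333), 'j6', np.float64(-62.6))
```

Request:
{"method": "play_rows", "body": {"commands": [{"fingers": 1, "tx": -0.02, "ty": 0.03, "tz": 0.005, "ax": 0.007, "ay": 0, "az": 0}, {"fingers": 1, "tx": -0.04, "ty": 0.075, "tz": 0.013, "ax": 0.015, "ay": 0, "az": 0}, {"fingers": 1, "tx": -0.06, "ty": 0.125, "tz": 0.022, "ax": 0.022, "ay": 0, "az": 0}, {"fingers": 1, "tx": -0.08, "ty": 0.175, "tz": 0.03, "ax": 0.03, "ay": 0, "az": 0}, {"fingers": 1, "tx": -0.08, "ty": 0.225, "tz": 0.04, "ax": 0.033, "ay": 0, "az": 0}]}}

```text
time_s: 5.08
tcp_pos: [0.5749, -0.1638, 0.242]
ee_rot: [[0.006, -0.086, 0.996], [-0.001, 0.996, 0.086], [-1.0, -0.002, 0.005]]
wrist_force: [0.5, -0.3, 0.4]
gripper_width: 0.591
```

Request:
{"method": "play_rows", "body": {"commands": [{"fingers": 1, "tx": 0, "ty": 0.05, "tz": 0.007, "ax": 0, "ay": 0, "az": 0}, {"fingers": 1, "tx": 0, "ty": 0.1, "tz": 0.013, "ax": 0, "ay": 0, "az": 0}, {"fingers": 1, "tx": 0, "ty": 0.15, "tz": 0.02, "ax": 0, "ay": 0, "az": 0}, {"fingers": 1, "tx": 0, "ty": 0.2, "tz": 0.027, "ax": 0, "ay": 0, "az": 0}, {"fingers": 1, "tx": 0, "ty": 0.24, "tz": 0.033, "ax": 0, "ay": 0, "az": 0}]}}

```text
time_s: 5.5
tcp_pos: [0.5823, 0.0192, 0.2384]
ee_rot: [[-0.001, -0.089, 0.996], [0.0, 0.996, 0.089], [-1.0, 0.0, -0.001]]
wrist_force: [0.5, -0.1, -0.8]
gripper_width: 0.59
```

Request:
{"method": "play_rows", "body": {"commands": [{"fingers": 1, "tx": 0, "ty": 0.05, "tz": 0.0, "ax": 0, "ay": 0, "az": 0}, {"fingers": 1, "tx": 0, "ty": 0.08, "tz": 0.0, "ax": 0, "ay": 0, "az": 0}, {"fingers": 1, "tx": 0, "ty": 0.1, "tz": 0, "ax": 0, "ay": 0, "az": 0}, {"fingers": 1, "tx": 0, "ty": 0.1, "tz": 0, "ax": 0, "ay": 0, "az": 0}, {"fingers": 1, "tx": 0, "ty": 0.1, "tz": 0, "ax": 0, "ay": 0, "az": 0}]}}

```text
time_s: 5.92
tcp_pos: [0.5759, 0.092, 0.2382]
ee_rot: [[-0.001, -0.089, 0.996], [-0.0, 0.996, 0.089], [-1.0, -0.0, -0.001]]
wrist_force: [0.1, -0.0, -0.8]
gripper_width: 0.592
```

Run:
```python
from h import *
print(r.sense()['tcp_pos'],r.sense()['gripper_width'],shift(.59,.157,.18,95))
p,s=wrist('w3')
for o in 'wide_cup narrow_cup square_bin oblong_bin'.split():
    print(o,[(np.round(d['uv']).tolist(),round(d['score'],2)) for d in spotter.find_in(o,p)])
```

```text
[0.57589599 0.09199009 0.23824694] 0.5921882863404495 ([0.0776, 0.0847, 0.0265], 'ax', np.float64(0.0007), 'j6', np.float64(-109.8))
wide_cup [([383.0, 202.0], 0.59)]
narrow_cup [([515.0, 129.0], 0.77), ([400.0, 111.0], 0.36)]
square_bin [([402.0, 108.0], 0.63)]
oblong_bin [([483.0, 207.0], 0.76)]
```

View pics/w3.png

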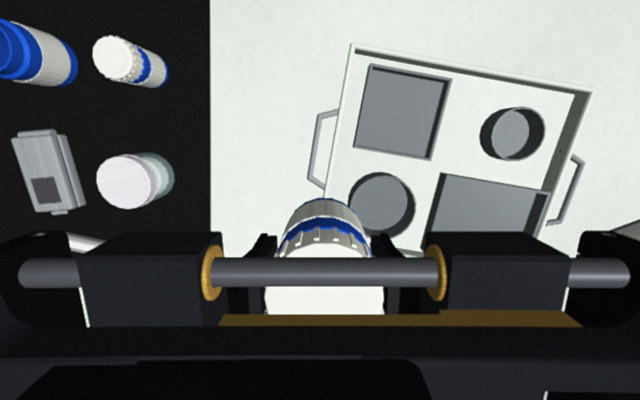

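Run:
```python
from h import *; import pickle
p,s=pickle.load(open('w3.pkl','rb'))
for n,uv,z in (('wide',(381,205),.037),('narrow',(513,133),.031),('sqTL',(372,65),.023),('sqTR',(452,81),.023),('sqBR',(430,160),.023),('sqBL',(354,150),.023),('obTL',(442,173),.025),('obTR',(550,192),.025)):
    print(n,ray(p,[uv],[z],s).round(4)[0])
```

```text
wide [0.5892 0.1597 0.037 ]
narrow [0.4979 0.2927 0.031 ]
sqTL [0.4415 0.1325 0.023 ]
sqTR [0.4499 0.2198 0.023 ]
sqBR [0.535  0.2111 0.023 ]
sqBL [0.5314 0.1235 0.023 ]
obTL [0.5483 0.2267 0.025 ]
obTR [0.5594 0.3543 0.025 ]
```

Request:
{"method": "play_rows", "body": {"commands": [{"fingers": 1, "tx": 0, "ty": 0.03, "tz": 0.01, "ax": 0, "ay": 0, "az": 0}, {"fingers": 1, "tx": 0.02, "ty": 0.0661, "tz": 0.02, "ax": 0, "ay": 0, "az": 0}, {"fingers": 1, "tx": 0.06, "ty": 0.0861, "tz": 0.0252, "ax": 0, "ay": 0, "az": 0}, {"fingers": 1, "tx": 0.1, "ty": 0.0861, "tz": 0.0252, "ax": 0, "ay": 0, "az": 0}, {"fingers": 1, "tx": 0.12, "ty": 0.0861, "tz": 0.0252, "ax": 0, "ay": 0, "az": 0}]}}

```text
time_s: 6.58
tcp_pos: [0.5878, 0.1568, 0.1448]
ee_rot: [[-0.005, -0.087, 0.996], [-0.002, 0.996, 0.087], [-1.0, -0.001, -0.006]]
wrist_force: [-0.7, -1.4, -1.0]
gripper_width: 0.593
```

Request:
{"method": "play_rows", "body": {"commands": [{"fingers": 1, "tx": 0.01, "ty": 0, "tz": 0, "ax": 0, "ay": 0, "az": 0}, {"fingers": 1, "tx": 0.02, "ty": 0, "tz": 0, "ax": 0, "ay": 0, "az": 0}, {"fingers": 1, "tx": 0.02, "ty": 0, "tz": 0, "ax": 0, "ay": 0, "az": 0}, {"fingers": 1, "tx": 0.02, "ty": 0, "tz": 0, "ax": 0, "ay": 0, "az": 0}, {"fingers": 1, "tx": 0.02, "ty": 0, "tz": 0, "ax": 0, "ay": 0, "az": 0}]}}

```text
time_s: 7.0
tcp_pos: [0.5904, 0.1573, 0.1352]
ee_rot: [[0.003, -0.087, 0.996], [0.001, 0.996, 0.087], [-1.0, 0.001, 0.003]]
wrist_force: [-0.0, -0.2, -0.5]
gripper_width: 0.593
```

Run:
```python
from h import *
print(r.sense()['tcp_pos'],r.sense()['joint_velocities'].round(1),shift(.589,.158,.071,95))
p,s=wrist('w4')
```

```text
[0.59039674 0.15733074 0.13521649] [ 0.2 -0.1  0.  -0.3  0.   0.1] ([0.0856, 0.001, -0.002], 'ax', np.float64(0.0001), 'j6', np.float64(-115.1))
```

View pics/w4.png

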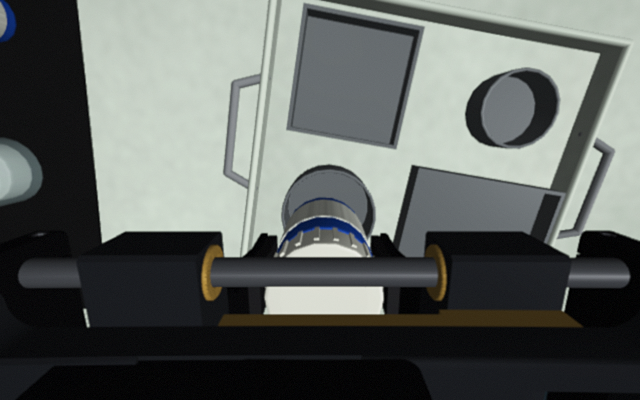

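Run:
```python
from h import *; import pickle
p,s=pickle.load(open('w4.pkl','rb'))
for n,uv,z in (('wideL',(281,213),.037),('wideR',(376,213),.037),('wideT',(328,165),.037),('narrow',(516,108),.031),('sqTL',(305,4),.023),('sqTR',(424,28),.023),('sqBR',(398,149),.023),('sqBL',(288,129),.023),('obTL',(413,165),.025),('obTR',(565,192),.025)):
    print(n,ray(p,[uv],[z],s).round(4)[0])
```

```text
wideL [0.5937 0.1243 0.037 ]
wideR [0.5871 0.2003 0.037 ]
wideT [0.5521 0.1584 0.037 ]
narrow [0.4982 0.2955 0.031 ]
sqTL [0.4403 0.1318 0.023 ]
sqTR [0.4482 0.2197 0.023 ]
sqBR [0.5361 0.2138 0.023 ]
sqBL [0.5282 0.1246 0.023 ]
obTL [0.5476 0.2273 0.025 ]
obTR [0.5591 0.3546 0.025 ]
```

Request:
{"method": "play_rows", "body": {"commands": [{"fingers": 1, "tx": 0.015, "ty": 0.0035, "tz": 0, "ax": 0, "ay": 0, "az": 0}, {"fingers": 1, "tx": 0.035, "ty": 0.0035, "tz": 0, "ax": 0, "ay": 0, "az": 0}, {"fingers": 1, "tx": 0.055, "ty": 0.0035, "tz": 0, "ax": 0, "ay": 0, "az": 0}, {"fingers": 1, "tx": 0.07, "ty": 0.0035, "tz": 0, "ax": 0, "ay": 0, "az": 0}, {"fingers": 1, "tx": 0.078, "ty": 0.0035, "tz": 0, "ax": 0, "ay": 0, "az": 0}]}}

```text
time_s: 7.47
tcp_pos: [0.5884, 0.1597, 0.0733]
ee_rot: [[-0.002, -0.088, 0.996], [-0.001, 0.996, 0.088], [-1.0, -0.001, -0.002]]
wrist_force: [-0.5, 0.5, -1.9]
gripper_width: 0.592
```

Request:
{"method": "play_rows", "body": {"commands": [{"fingers": 1, "tx": 0.003, "ty": 0, "tz": 0, "ax": 0, "ay": 0, "az": 0}, {"fingers": 1, "tx": 0.006, "ty": 0, "tz": 0, "ax": 0, "ay": 0, "az": 0}, {"fingers": 1, "tx": 0.006, "ty": 0, "tz": 0, "ax": 0, "ay": 0, "az": 0}, {"fingers": 1, "tx": 0.006, "ty": 0, "tz": 0, "ax": 0, "ay": 0, "az": 0}, {"fingers": 1, "tx": 0.006, "ty": 0, "tz": 0, "ax": 0, "ay": 0, "az": 0}]}}

```text
time_s: 7.88
tcp_pos: [0.5897, 0.1601, 0.0714]
ee_rot: [[0.001, -0.088, 0.996], [0.001, 0.996, 0.088], [-1.0, 0.001, 0.001]]
wrist_force: [-0.7, -0.1, -0.8]
gripper_width: 0.59
```

Release just above the floor after lowering one more mm.

Request:
{"method": "play_rows", "body": {"commands": [{"fingers": 1, "tx": 0.0015, "ty": 0, "tz": 0, "ax": 0, "ay": 0, "az": 0}, {"fingers": 1, "tx": 0.0015, "ty": 0, "tz": 0, "ax": 0, "ay": 0, "az": 0}, {"fingers": -0.3, "tx": 0.0015, "ty": 0, "tz": 0, "ax": 0, "ay": 0, "az": 0}, {"fingers": -0.6, "tx": 0.0015, "ty": 0, "tz": 0, "ax": 0, "ay": 0, "az": 0}, {"fingers": -0.6, "tx": 0.0015, "ty": 0, "tz": 0, "ax": 0, "ay": 0, "az": 0}]}}

```text
time_s: 8.3
tcp_pos: [0.5892, 0.1599, 0.0696]
ee_rot: [[0.0, -0.088, 0.996], [0.0, 0.996, 0.088], [-1.0, 0.0, 0.0]]
wrist_force: [-0.5, 0.2, -0.2]
gripper_width: 0.722
```

Request:
{"method": "play_rows", "body": {"commands": [{"fingers": -0.8, "tx": 0, "ty": 0, "tz": 0, "ax": 0, "ay": 0, "az": 0}, {"fingers": -1, "tx": -0.02, "ty": 0, "tz": 0, "ax": 0, "ay": 0, "az": 0}, {"fingers": -1, "tx": -0.06, "ty": 0, "tz": 0, "ax": 0, "ay": 0, "az": 0}, {"fingers": -1, "tx": -0.11, "ty": 0, "tz": 0, "ax": 0, "ay": 0, "az": 0}, {"fingers": -1, "tx": -0.16, "ty": 0, "tz": 0, "ax": 0, "ay": 0, "az": 0}]}}

```text
time_s: 8.72
tcp_pos: [0.5886, 0.1595, 0.1901]
ee_rot: [[-0.002, -0.088, 0.996], [-0.001, 0.996, 0.088], [-1.0, -0.001, -0.002]]
wrist_force: [0.9, 0.9, -0.4]
gripper_width: 0.987
```

Run:
```python
from h import *
print(r.sense()['tcp_pos'],shift(.581,-.12,.17,101))
p=viewer.capture('top'); cv2.imwrite('pics/t2.png',cv2.resize(p['image'][190:310,130:300,::-1],None,fx=4,fy=4))
```

```text
[0.58859603 0.1595215  0.19007278] ([0.0273, -0.3703, -0.0427], 'ax', np.float64(-0.0332), 'j6', np.float64(-115.3))
```

View pics/t2.png

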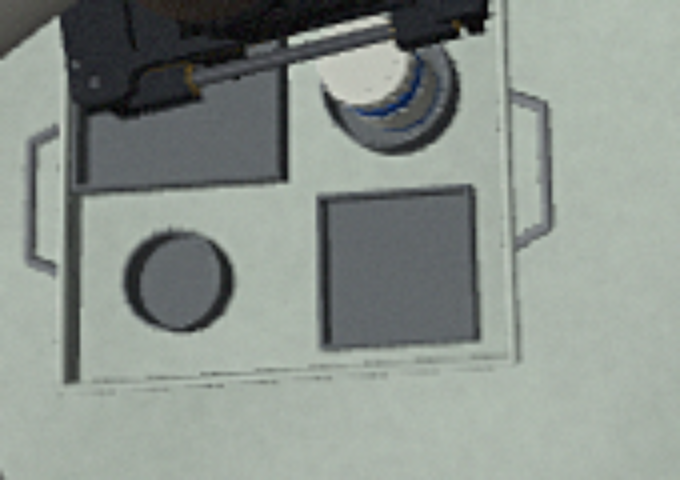

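Request:
{"method": "play_rows", "body": {"commands": [{"fingers": -1, "tx": -0.01, "ty": -0.03, "tz": -0.005, "ax": -0.01, "ay": 0, "az": 0}, {"fingers": -1, "tx": -0.01, "ty": -0.07, "tz": -0.01, "ax": -0.02, "ay": 0, "az": 0}, {"fingers": -1, "tx": -0.01, "ty": -0.12, "tz": -0.015, "ax": -0.033, "ay": 0, "az": 0}, {"fingers": -1, "tx": 0, "ty": -0.17, "tz": -0.02, "ax": -0.033, "ay": 0, "az": 0}, {"fingers": -1, "tx": 0, "ty": -0.22, "tz": -0.025, "ax": -0.033, "ay": 0, "az": 0}]}}

```text
time_s: 9.18
tcp_pos: [0.584, -0.0074, 0.1885]
ee_rot: [[-0.002, -0.191, 0.982], [0.0, 0.982, 0.191], [-1.0, 0.0, -0.001]]
wrist_force: [0.7, -0.2, 0.3]
gripper_width: 0.999
```

Run:
```python
from h import *
print(r.sense()['tcp_pos'],shift(.581,-.12,.15,101))
```

```text
[ 0.58401734 -0.00738936  0.18849014] ([0.0513, -0.1466, -0.0326], 'ax', np.float64(0.0001), 'j6', np.float64(-94.1))
```

Request:
{"method": "play_rows", "body": {"commands": [{"fingers": -1, "tx": 0.01, "ty": -0.04, "tz": -0.01, "ax": 0, "ay": 0, "az": 0}, {"fingers": -1, "tx": 0.025, "ty": -0.08, "tz": -0.02, "ax": 0, "ay": 0, "az": 0}, {"fingers": -1, "tx": 0.04, "ty": -0.12, "tz": -0.03, "ax": 0, "ay": 0, "az": 0}, {"fingers": -1, "tx": 0.05, "ty": -0.14, "tz": -0.0326, "ax": 0, "ay": 0, "az": 0}, {"fingers": -1, "tx": 0.05, "ty": -0.1466, "tz": -0.0326, "ax": 0, "ay": 0, "az": 0}]}}

```text
time_s: 9.6
tcp_pos: [0.5802, -0.1212, 0.1498]
ee_rot: [[-0.004, -0.187, 0.982], [0.0, 0.982, 0.187], [-1.0, 0.001, -0.004]]
wrist_force: [-0.3, 0.1, -0.3]
gripper_width: 0.999
```

Request:
{"method": "play_rows", "body": {"commands": [{"fingers": -1, "tx": 0, "ty": 0, "tz": 0, "ax": 0, "ay": 0, "az": 0}, {"fingers": -1, "tx": 0, "ty": 0, "tz": 0, "ax": 0, "ay": 0, "az": 0}, {"fingers": -1, "tx": 0, "ty": 0, "tz": 0, "ax": 0, "ay": 0, "az": 0}]}}

```text
time_s: 9.85
tcp_pos: [0.5825, -0.1178, 0.1527]
ee_rot: [[0.001, -0.191, 0.982], [0.0, 0.982, 0.191], [-1.0, -0.0, 0.001]]
wrist_force: [-0.1, -0.2, 0.9]
gripper_width: 1.001
```

Run:
```python
from h import *
print(r.sense()['tcp_pos'],shift(.581,-.12,.046,101))
wrist('w5')
```

```text
[ 0.58247222 -0.11776615  0.15265116] ([0.1422, -0.0025, -0.0027], 'ax', np.float64(0.0002), 'j6', np.float64(-83.1))
```

View pics/w5.png

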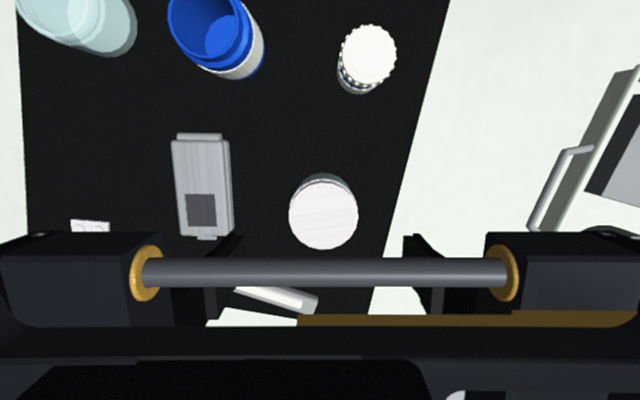

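Run:
```python
from h import *; import pickle
p,s=pickle.load(open('w5.pkl','rb'))
for n,uv,z in (('jar',(323,214),.058),('small',(368,53),.072),('s1',(171,141),.027),('s2',(228,138),.027),('s3',(232,234),.027),('s4',(180,237),.027)):
    print(n,ray(p,[uv],[z],s).round(4)[0])
j=ray(p,[(323,214)],[.058],s)[0]; print(shift(j[0],j[1],.046,101))
```

```text
jar [ 0.5826 -0.1174  0.058 ]
small [ 0.4655 -0.11    0.072 ]
s1 [ 0.553  -0.2533  0.027 ]
s2 [ 0.5413 -0.2068  0.027 ]
s3 [ 0.6256 -0.1934  0.027 ]
s4 [ 0.6374 -0.2393  0.027 ]
([0.1423, 0.0003, 0.0], 'ax', np.float64(0.0003), 'j6', np.float64(-83.1))
```

Request:
{"method": "play_rows", "body": {"commands": [{"fingers": -1, "tx": 0.03, "ty": 0, "tz": 0, "ax": 0, "ay": 0, "az": 0}, {"fingers": -1, "tx": 0.07, "ty": 0, "tz": 0, "ax": 0, "ay": 0, "az": 0}, {"fingers": -1, "tx": 0.11, "ty": 0, "tz": 0, "ax": 0, "ay": 0, "az": 0}, {"fingers": -1, "tx": 0.132, "ty": 0, "tz": 0, "ax": 0, "ay": 0, "az": 0}, {"fingers": -1, "tx": 0.142, "ty": 0, "tz": 0, "ax": 0, "ay": 0, "az": 0}]}}

```text
time_s: 10.32
tcp_pos: [0.5805, -0.1176, 0.0431]
ee_rot: [[-0.004, -0.191, 0.981], [0.0, 0.982, 0.191], [-1.0, 0.001, -0.004]]
wrist_force: [-0.2, 0.4, -0.2]
gripper_width: 0.999
```

Request:
{"method": "play_rows", "body": {"commands": [{"fingers": -1, "tx": 0, "ty": 0, "tz": 0, "ax": 0, "ay": 0, "az": 0}, {"fingers": -1, "tx": 0, "ty": 0, "tz": 0, "ax": 0, "ay": 0, "az": 0}, {"fingers": 1, "tx": 0, "ty": 0, "tz": 0, "ax": 0, "ay": 0, "az": 0}, {"fingers": 1, "tx": 0, "ty": 0, "tz": 0, "ax": 0, "ay": 0, "az": 0}, {"fingers": 1, "tx": 0, "ty": 0, "tz": 0, "ax": 0, "ay": 0, "az": 0}]}}

```text
time_s: 10.73
tcp_pos: [0.5828, -0.1186, 0.047]
ee_rot: [[0.003, -0.19, 0.982], [0.0, 0.982, 0.19], [-1.0, -0.0, 0.003]]
wrist_force: [0.3, 0.4, -0.3]
gripper_width: 0.853
```

Request:
{"method": "play_rows", "body": {"commands": [{"fingers": 1, "tx": 0, "ty": 0, "tz": 0, "ax": 0, "ay": 0, "az": 0}, {"fingers": 1, "tx": 0, "ty": 0, "tz": 0, "ax": 0, "ay": 0, "az": 0}, {"fingers": 1, "tx": 0, "ty": 0, "tz": 0, "ax": 0, "ay": 0, "az": 0}, {"fingers": 1, "tx": 0, "ty": 0, "tz": 0, "ax": 0, "ay": 0, "az": 0}, {"fingers": 1, "tx": 0, "ty": 0, "tz": 0, "ax": 0, "ay": 0, "az": 0}]}}

```text
time_s: 11.15
tcp_pos: [0.5821, -0.1187, 0.0459]
ee_rot: [[0.0, -0.19, 0.982], [-0.0, 0.982, 0.19], [-1.0, -0.0, 0.0]]
wrist_force: [-0.0, -0.6, 3.5]
gripper_width: 0.638
```

Request:
{"method": "play_rows", "body": {"commands": [{"fingers": 1, "tx": 0, "ty": 0, "tz": 0, "ax": 0, "ay": 0, "az": 0}, {"fingers": 1, "tx": -0.02, "ty": 0, "tz": 0, "ax": 0, "ay": 0, "az": 0}, {"fingers": 1, "tx": -0.06, "ty": 0, "tz": 0, "ax": 0, "ay": 0, "az": 0}, {"fingers": 1, "tx": -0.11, "ty": 0, "tz": 0, "ax": 0, "ay": 0, "az": 0}, {"fingers": 1, "tx": -0.16, "ty": 0, "tz": 0, "ax": 0, "ay": 0, "az": 0}]}}

```text
time_s: 11.57
tcp_pos: [0.5808, -0.1187, 0.1653]
ee_rot: [[-0.004, -0.19, 0.982], [0.0, 0.982, 0.19], [-1.0, 0.001, -0.004]]
wrist_force: [1.6, -0.7, -1.3]
gripper_width: 0.632
```

Run:
```python
from h import *
print(shift(.488,.172,.19,95))
```

```text
([-0.0325, 0.4041, -0.0479], 'ax', np.float64(0.0331), 'j6', np.float64(-83.1))
```

Request:
{"method": "play_rows", "body": {"commands": [{"fingers": 1, "tx": -0.01, "ty": 0.03, "tz": -0.004, "ax": 0.007, "ay": 0, "az": 0}, {"fingers": 1, "tx": -0.02, "ty": 0.075, "tz": -0.01, "ax": 0.015, "ay": 0, "az": 0}, {"fingers": 1, "tx": -0.0325, "ty": 0.125, "tz": -0.017, "ax": 0.022, "ay": 0, "az": 0}, {"fingers": 1, "tx": -0.0325, "ty": 0.175, "tz": -0.024, "ax": 0.03, "ay": 0, "az": 0}, {"fingers": 1, "tx": -0.0325, "ty": 0.225, "tz": -0.032, "ax": 0.033, "ay": 0, "az": 0}]}}

```text
time_s: 11.98
tcp_pos: [0.5255, 0.0437, 0.1899]
ee_rot: [[0.0, -0.086, 0.996], [0.001, 0.996, 0.086], [-1.0, 0.001, 0.0]]
wrist_force: [0.4, 0.5, -1.8]
gripper_width: 0.636
```

Run:
```python
from h import *
print(r.sense()['tcp_pos'],shift(.488,.172,.19,95))
```

```text
[0.52547193 0.04368082 0.18993233] ([-0.0, 0.1747, -0.0351], 'ax', np.float64(-0.0005), 'j6', np.float64(-107.5))
```

Request:
{"method": "play_rows", "body": {"commands": [{"fingers": 1, "tx": 0, "ty": 0.05, "tz": -0.01, "ax": 0, "ay": 0, "az": 0}, {"fingers": 1, "tx": 0, "ty": 0.1, "tz": -0.02, "ax": 0, "ay": 0, "az": 0}, {"fingers": 1, "tx": 0, "ty": 0.14, "tz": -0.029, "ax": 0, "ay": 0, "az": 0}, {"fingers": 1, "tx": 0.0, "ty": 0.165, "tz": -0.035, "ax": 0, "ay": 0, "az": 0}, {"fingers": 1, "tx": 0.02, "ty": 0.173, "tz": -0.035, "ax": 0, "ay": 0, "az": 0}]}}

```text
time_s: 12.4
tcp_pos: [0.4892, 0.1728, 0.1769]
ee_rot: [[0.005, -0.092, 0.996], [0.003, 0.996, 0.092], [-1.0, 0.003, 0.005]]
wrist_force: [0.4, 0.5, -1.6]
gripper_width: 0.632
```

Request:
{"method": "play_rows", "body": {"commands": [{"fingers": 1, "tx": 0.02, "ty": 0, "tz": 0, "ax": 0, "ay": 0, "az": 0}, {"fingers": 1, "tx": 0.05, "ty": 0, "tz": 0, "ax": 0, "ay": 0, "az": 0}, {"fingers": 1, "tx": 0.08, "ty": 0, "tz": 0, "ax": 0, "ay": 0, "az": 0}, {"fingers": 1, "tx": 0.08, "ty": 0, "tz": 0, "ax": 0, "ay": 0, "az": 0}, {"fingers": 1, "tx": 0.08, "ty": 0, "tz": 0, "ax": 0, "ay": 0, "az": 0}]}}

```text
time_s: 12.82
tcp_pos: [0.4879, 0.1687, 0.1138]
ee_rot: [[-0.003, -0.088, 0.996], [-0.002, 0.996, 0.088], [-1.0, -0.002, -0.003]]
wrist_force: [-0.2, 0.1, -0.4]
gripper_width: 0.636
```

Run:
```python
from h import *
viewer.capture('top');viewer.capture('top');print(r.sense()['tcp_pos'],shift(.488,.172,.051,95))
```

```text
[0.48954235 0.16970845 0.1159335 ] ([0.0866, 0.0032, -0.0019], 'ax', np.float64(0.0003), 'j6', np.float64(-122.1))
```

Request:
{"method": "play_rows", "body": {"commands": [{"fingers": 1, "tx": 0.015, "ty": 0.003, "tz": -0.001, "ax": 0, "ay": 0, "az": 0}, {"fingers": 1, "tx": 0.035, "ty": 0.003, "tz": -0.001, "ax": 0, "ay": 0, "az": 0}, {"fingers": 1, "tx": 0.055, "ty": 0.003, "tz": -0.001, "ax": 0, "ay": 0, "az": 0}, {"fingers": 1, "tx": 0.072, "ty": 0.003, "tz": -0.001, "ax": 0, "ay": 0, "az": 0}, {"fingers": 1, "tx": 0.081, "ty": 0.003, "tz": -0.001, "ax": 0, "ay": 0, "az": 0}]}}

```text
time_s: 13.33
tcp_pos: [0.4882, 0.1717, 0.0543]
ee_rot: [[0.001, -0.087, 0.996], [0.001, 0.996, 0.087], [-1.0, 0.001, 0.001]]
wrist_force: [-0.7, -0.4, -2.1]
gripper_width: 0.636
```

Request:
{"method": "play_rows", "body": {"commands": [{"fingers": 1, "tx": 0.001, "ty": 0, "tz": 0, "ax": 0, "ay": 0, "az": 0}, {"fingers": 1, "tx": 0.003, "ty": 0, "tz": 0, "ax": 0, "ay": 0, "az": 0}, {"fingers": 1, "tx": 0.003, "ty": 0, "tz": 0, "ax": 0, "ay": 0, "az": 0}, {"fingers": 1, "tx": 0.003, "ty": 0, "tz": 0, "ax": 0, "ay": 0, "az": 0}, {"fingers": 1, "tx": 0.003, "ty": 0, "tz": 0, "ax": 0, "ay": 0, "az": 0}]}}

```text
time_s: 13.75
tcp_pos: [0.4883, 0.1718, 0.0527]
ee_rot: [[0.001, -0.088, 0.996], [0.001, 0.996, 0.088], [-1.0, 0.001, 0.001]]
wrist_force: [-0.0, -0.1, -1.8]
gripper_width: 0.638
```

Lower 3 mm more, then release.

Request:
{"method": "play_rows", "body": {"commands": [{"fingers": 1, "tx": 0.002, "ty": 0, "tz": 0, "ax": 0, "ay": 0, "az": 0}, {"fingers": 1, "tx": 0.0035, "ty": 0, "tz": 0, "ax": 0, "ay": 0, "az": 0}, {"fingers": 1, "tx": 0.0035, "ty": 0, "tz": 0, "ax": 0, "ay": 0, "az": 0}, {"fingers": -0.6, "tx": 0.0035, "ty": 0, "tz": 0, "ax": 0, "ay": 0, "az": 0}, {"fingers": -0.8, "tx": 0.0035, "ty": 0, "tz": 0, "ax": 0, "ay": 0, "az": 0}]}}

```text
time_s: 14.17
tcp_pos: [0.488, 0.1717, 0.0494]
ee_rot: [[0.001, -0.088, 0.996], [0.0, 0.996, 0.088], [-1.0, 0.0, 0.001]]
wrist_force: [0.2, 0.7, -0.0]
gripper_width: 0.714
```

Request:
{"method": "play_rows", "body": {"commands": [{"fingers": -1, "tx": 0, "ty": 0, "tz": 0, "ax": 0, "ay": 0, "az": 0}, {"fingers": -1, "tx": 0, "ty": 0, "tz": 0, "ax": 0, "ay": 0, "az": 0}, {"fingers": -1, "tx": -0.03, "ty": 0, "tz": 0, "ax": 0, "ay": 0, "az": 0}, {"fingers": -1, "tx": -0.08, "ty": 0, "tz": 0, "ax": 0, "ay": 0, "az": 0}, {"fingers": -1, "tx": -0.13, "ty": 0, "tz": 0, "ax": 0, "ay": 0, "az": 0}]}}

```text
time_s: 14.58
tcp_pos: [0.487, 0.1709, 0.1468]
ee_rot: [[-0.003, -0.088, 0.996], [-0.002, 0.996, 0.088], [-1.0, -0.002, -0.003]]
wrist_force: [1.1, 0.5, -0.6]
gripper_width: 0.983
```

Run:
```python
from h import *
print(r.sense()['tcp_pos'],shift(.588,-.224,.19,99))
```

```text
[0.48696229 0.17088138 0.14676267] ([-0.0568, -0.5364, 0.0878], 'ax', np.float64(-0.0221), 'j6', np.float64(-122.3))
```

Request:
{"method": "play_rows", "body": {"commands": [{"fingers": -1, "tx": -0.03, "ty": -0.03, "tz": 0.005, "ax": -0.005, "ay": 0, "az": 0}, {"fingers": -1, "tx": -0.05, "ty": -0.07, "tz": 0.01, "ax": -0.01, "ay": 0, "az": 0}, {"fingers": -1, "tx": -0.057, "ty": -0.12, "tz": 0.018, "ax": -0.015, "ay": 0, "az": 0}, {"fingers": -1, "tx": -0.057, "ty": -0.17, "tz": 0.026, "ax": -0.022, "ay": 0, "az": 0}, {"fingers": -1, "tx": -0.057, "ty": -0.22, "tz": 0.034, "ax": -0.022, "ay": 0, "az": 0}]}}

```text
time_s: 15.0
tcp_pos: [0.528, 0.0081, 0.1904]
ee_rot: [[0.002, -0.158, 0.987], [0.001, 0.987, 0.158], [-1.0, 0.0, 0.002]]
wrist_force: [0.7, 0.0, -1.4]
gripper_width: 0.997
```

Request:
{"method": "play_rows", "body": {"commands": [{"fingers": -1, "tx": 0, "ty": -0.05, "tz": 0.006, "ax": 0, "ay": 0, "az": 0}, {"fingers": -1, "tx": 0, "ty": -0.1, "tz": 0.012, "ax": 0, "ay": 0, "az": 0}, {"fingers": -1, "tx": 0, "ty": -0.15, "tz": 0.018, "ax": 0, "ay": 0, "az": 0}, {"fingers": -1, "tx": 0, "ty": -0.2, "tz": 0.023, "ax": 0, "ay": 0, "az": 0}, {"fingers": -1, "tx": 0, "ty": -0.25, "tz": 0.03, "ax": 0, "ay": 0, "az": 0}]}}

```text
time_s: 15.42
tcp_pos: [0.5791, -0.1742, 0.1894]
ee_rot: [[-0.0, -0.156, 0.988], [0.0, 0.988, 0.156], [-1.0, 0.0, -0.0]]
wrist_force: [0.4, 1.2, -0.3]
gripper_width: 0.999
```

Run:
```python
from h import *
print(r.sense()['tcp_pos'],shift(.588,-.223,.15,99))
```

```text
[ 0.57911828 -0.17418616  0.18938583] ([0.0525, -0.0661, 0.0016], 'ax', np.float64(-0.0001), 'j6', np.float64(-79.6))
```

Request:
{"method": "play_rows", "body": {"commands": [{"fingers": -1, "tx": 0.02, "ty": -0.03, "tz": 0.001, "ax": 0, "ay": 0, "az": 0}, {"fingers": -1, "tx": 0.045, "ty": -0.055, "tz": 0.001, "ax": 0, "ay": 0, "az": 0}, {"fingers": -1, "tx": 0.0525, "ty": -0.066, "tz": 0.0016, "ax": 0, "ay": 0, "az": 0}, {"fingers": -1, "tx": 0.0525, "ty": -0.066, "tz": 0.0016, "ax": 0, "ay": 0, "az": 0}, {"fingers": -1, "tx": 0.0525, "ty": -0.066, "tz": 0.0016, "ax": 0, "ay": 0, "az": 0}]}}

```text
time_s: 15.83
tcp_pos: [0.588, -0.2208, 0.15]
ee_rot: [[-0.001, -0.156, 0.988], [-0.0, 0.988, 0.156], [-1.0, 0.0, -0.001]]
wrist_force: [1.3, 0.2, -0.3]
gripper_width: 1.001
```

Request:
{"method": "play_rows", "body": {"commands": [{"fingers": -1, "tx": 0, "ty": 0, "tz": 0, "ax": 0, "ay": 0, "az": 0}, {"fingers": -1, "tx": 0, "ty": 0, "tz": 0, "ax": 0, "ay": 0, "az": 0}, {"fingers": -1, "tx": 0, "ty": 0, "tz": 0, "ax": 0, "ay": 0, "az": 0}]}}

```text
time_s: 16.08
tcp_pos: [0.5886, -0.2199, 0.1515]
ee_rot: [[0.002, -0.158, 0.987], [-0.0, 0.987, 0.158], [-1.0, -0.001, 0.002]]
wrist_force: [0.0, 0.2, -0.1]
gripper_width: 0.997
```

Run:
```python
from h import *
print(r.sense()['tcp_pos'],shift(.588,-.223,.024,99))
wrist('w6')
```

```text
[ 0.58864992 -0.21990583  0.15146537] ([0.17, -0.0038, -0.0018], 'ax', np.float64(0.0005), 'j6', np.float64(-75.2))
```

View pics/w6.png

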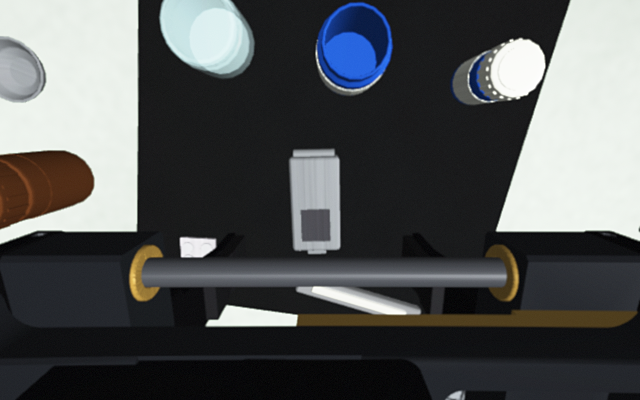

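Run:
```python
from h import *; import pickle
p,s=pickle.load(open('w6.pkl','rb'))
c=ray(p,[(290,156),(339,156),(341,248),(292,249)],[.027]*4,s); print(c.round(4)); m=c.mean(0)
d=c[2]+c[3]-c[0]-c[1]; a=np.degrees(np.arctan2(d[1],d[0])); print(m,a,shift(m[0],m[1],.024,90+a))
```

```text
[[ 0.551  -0.254   0.027 ]
 [ 0.5445 -0.2129  0.027 ]
 [ 0.6266 -0.1969  0.027 ]
 [ 0.6347 -0.2411  0.027 ]]
[ 0.58920172 -0.22622323  0.027     ] 9.8742656739144 ([0.1697, -0.0082, -0.0008], 'ax', np.float64(-0.0044), 'j6', np.float64(-75.2))
```

Request:
{"method": "play_rows", "body": {"commands": [{"fingers": -1, "tx": 0.03, "ty": -0.008, "tz": -0.001, "ax": -0.0044, "ay": 0, "az": 0}, {"fingers": -1, "tx": 0.07, "ty": -0.008, "tz": -0.001, "ax": -0.0044, "ay": 0, "az": 0}, {"fingers": -1, "tx": 0.11, "ty": -0.008, "tz": -0.001, "ax": -0.0044, "ay": 0, "az": 0}, {"fingers": -1, "tx": 0.14, "ty": -0.008, "tz": -0.001, "ax": -0.0044, "ay": 0, "az": 0}, {"fingers": -1, "tx": 0.157, "ty": -0.008, "tz": -0.001, "ax": -0.0044, "ay": 0, "az": 0}]}}

```text
time_s: 16.55
tcp_pos: [0.5868, -0.2261, 0.0298]
ee_rot: [[-0.004, -0.17, 0.985], [0.001, 0.985, 0.17], [-1.0, 0.002, -0.004]]
wrist_force: [-0.0, 1.0, -0.1]
gripper_width: 1.002
```

Request:
{"method": "play_rows", "body": {"commands": [{"fingers": -1, "tx": 0.002, "ty": 0, "tz": 0, "ax": 0, "ay": 0, "az": 0}, {"fingers": -0.6, "tx": 0.004, "ty": 0, "tz": 0, "ax": 0, "ay": 0, "az": 0}, {"fingers": -0.6, "tx": 0.006, "ty": 0, "tz": 0, "ax": 0, "ay": 0, "az": 0}, {"fingers": -0.6, "tx": 0.008, "ty": 0, "tz": 0, "ax": 0, "ay": 0, "az": 0}, {"fingers": -0.6, "tx": 0.008, "ty": 0, "tz": 0, "ax": 0, "ay": 0, "az": 0}]}}

```text
time_s: 16.97
tcp_pos: [0.589, -0.227, 0.0275]
ee_rot: [[0.002, -0.17, 0.985], [-0.0, 0.985, 0.17], [-1.0, -0.001, 0.002]]
wrist_force: [0.4, 0.4, -0.1]
gripper_width: 0.828
```

Request:
{"method": "play_rows", "body": {"commands": [{"fingers": -0.6, "tx": 0.0035, "ty": 0, "tz": 0, "ax": 0, "ay": 0, "az": 0}, {"fingers": 0, "tx": 0.0035, "ty": 0, "tz": 0, "ax": 0, "ay": 0, "az": 0}, {"fingers": 1, "tx": 0.0035, "ty": 0, "tz": 0, "ax": 0, "ay": 0, "az": 0}, {"fingers": 1, "tx": 0.0035, "ty": 0, "tz": 0, "ax": 0, "ay": 0, "az": 0}, {"fingers": 1, "tx": 0.0035, "ty": 0, "tz": 0, "ax": 0, "ay": 0, "az": 0}]}}

```text
time_s: 17.38
tcp_pos: [0.5884, -0.2271, 0.0239]
ee_rot: [[0.0, -0.17, 0.985], [-0.0, 0.985, 0.17], [-1.0, -0.0, 0.0]]
wrist_force: [-0.4, 0.0, 0.2]
gripper_width: 0.583
```

Request:
{"method": "play_rows", "body": {"commands": [{"fingers": 1, "tx": 0, "ty": 0, "tz": 0, "ax": 0, "ay": 0, "az": 0}, {"fingers": 1, "tx": 0, "ty": 0, "tz": 0, "ax": 0, "ay": 0, "az": 0}, {"fingers": 1, "tx": 0, "ty": 0, "tz": 0, "ax": 0, "ay": 0, "az": 0}, {"fingers": 1, "tx": 0, "ty": 0, "tz": 0, "ax": 0, "ay": 0, "az": 0}, {"fingers": 1, "tx": 0, "ty": 0, "tz": 0, "ax": 0, "ay": 0, "az": 0}]}}

```text
time_s: 17.8
tcp_pos: [0.5884, -0.2271, 0.0239]
ee_rot: [[0.0, -0.17, 0.985], [-0.0, 0.985, 0.17], [-1.0, -0.0, 0.0]]
wrist_force: [-0.4, -0.0, 0.4]
gripper_width: 0.501
```

Request:
{"method": "play_rows", "body": {"commands": [{"fingers": 1, "tx": 0, "ty": 0, "tz": 0, "ax": 0, "ay": 0, "az": 0}, {"fingers": 1, "tx": -0.02, "ty": 0, "tz": 0, "ax": 0, "ay": 0, "az": 0}, {"fingers": 1, "tx": -0.06, "ty": 0, "tz": 0, "ax": 0, "ay": 0, "az": 0}, {"fingers": 1, "tx": -0.11, "ty": 0, "tz": 0, "ax": 0, "ay": 0, "az": 0}, {"fingers": 1, "tx": -0.16, "ty": 0, "tz": 0, "ax": 0, "ay": 0, "az": 0}]}}

```text
time_s: 18.22
tcp_pos: [0.5872, -0.2267, 0.1436]
ee_rot: [[-0.004, -0.17, 0.985], [0.001, 0.985, 0.17], [-1.0, 0.001, -0.003]]
wrist_force: [0.8, -0.3, -0.7]
gripper_width: 0.5
```

Run:
```python
from h import *
print(r.sense()['gripper_width'],shift(.602,.286,.19,175))
```

```text
0.5003327936237593 ([-0.0613, 0.6704, 0.1353], 'ax', np.float64(-0.4179), 'j6', np.float64(-73.8))
```

Request:
{"method": "play_rows", "body": {"commands": [{"fingers": 1, "tx": -0.02, "ty": 0.03, "tz": 0.006, "ax": -0.02, "ay": 0, "az": 0}, {"fingers": 1, "tx": -0.04, "ty": 0.075, "tz": 0.015, "ax": -0.05, "ay": 0, "az": 0}, {"fingers": 1, "tx": -0.06, "ty": 0.12, "tz": 0.024, "ax": -0.08, "ay": 0, "az": 0}, {"fingers": 1, "tx": -0.06, "ty": 0.17, "tz": 0.034, "ax": -0.11, "ay": 0, "az": 0}, {"fingers": 1, "tx": -0.06, "ty": 0.22, "tz": 0.045, "ax": -0.14, "ay": 0, "az": 0}]}}

```text
time_s: 18.63
tcp_pos: [0.5933, -0.0572, 0.1897]
ee_rot: [[0.002, -0.576, 0.817], [0.001, 0.817, 0.576], [-1.0, -0.0, 0.002]]
wrist_force: [0.8, 0.0, -2.0]
gripper_width: 0.503
```

Run:
```python
from h import *
print(r.sense()['gripper_width'],r.sense()['tcp_pos'],shift(.602,.286,.19,175))
```

```text
0.5027501987169396 [ 0.59333653 -0.05723204  0.18971657] ([0.0, 0.3674, 0.2731], 'ax', np.float64(-0.2768), 'j6', np.float64(-64.8))
```

Request:
{"method": "play_rows", "body": {"commands": [{"fingers": 1, "tx": 0, "ty": 0.04, "tz": 0.03, "ax": -0.03, "ay": 0, "az": 0}, {"fingers": 1, "tx": 0, "ty": 0.08, "tz": 0.06, "ax": -0.06, "ay": 0, "az": 0}, {"fingers": 1, "tx": 0, "ty": 0.12, "tz": 0.09, "ax": -0.09, "ay": 0, "az": 0}, {"fingers": 1, "tx": 0, "ty": 0.16, "tz": 0.12, "ax": -0.12, "ay": 0, "az": 0}, {"fingers": 1, "tx": 0, "ty": 0.2, "tz": 0.15, "ax": -0.15, "ay": 0, "az": 0}]}}

```text
time_s: 19.05
tcp_pos: [0.5989, 0.1305, 0.1882]
ee_rot: [[-0.001, -0.885, 0.466], [-0.0, 0.466, 0.885], [-1.0, 0.001, -0.001]]
wrist_force: [0.4, -0.2, -1.6]
gripper_width: 0.503
```

Run:
```python
from h import *
print(r.sense()['gripper_width'],r.sense()['tcp_pos'],shift(.602,.286,.17,175))
```

```text
0.5028712655728697 [0.59886301 0.13054129 0.18821415] ([0.0243, 0.0928, 0.1854], 'ax', np.float64(-0.1264), 'j6', np.float64(-55.1))
```

Request:
{"method": "play_rows", "body": {"commands": [{"fingers": 1, "tx": 0, "ty": 0.023, "tz": 0.046, "ax": -0.035, "ay": 0, "az": 0}, {"fingers": 1, "tx": 0, "ty": 0.046, "tz": 0.092, "ax": -0.07, "ay": 0, "az": 0}, {"fingers": 1, "tx": 0.01, "ty": 0.069, "tz": 0.138, "ax": -0.1, "ay": 0, "az": 0}, {"fingers": 1, "tx": 0.02, "ty": 0.085, "tz": 0.17, "ax": -0.126, "ay": 0, "az": 0}, {"fingers": 1, "tx": 0.024, "ty": 0.0928, "tz": 0.185, "ax": -0.126, "ay": 0, "az": 0}]}}

```text
time_s: 19.47
tcp_pos: [0.6022, 0.2873, 0.1685]
ee_rot: [[-0.002, -0.996, 0.088], [-0.001, 0.088, 0.996], [-1.0, 0.002, -0.001]]
wrist_force: [-1.2, -1.2, -2.2]
gripper_width: 0.504
```

Request:
{"method": "play_rows", "body": {"commands": [{"fingers": 1, "tx": 0, "ty": 0, "tz": 0, "ax": 0, "ay": 0, "az": 0}, {"fingers": 1, "tx": 0, "ty": 0, "tz": 0, "ax": 0, "ay": 0, "az": 0}, {"fingers": 1, "tx": 0, "ty": 0, "tz": 0, "ax": 0, "ay": 0, "az": 0}, {"fingers": 1, "tx": 0, "ty": 0, "tz": 0, "ax": 0, "ay": 0, "az": 0}]}}

```text
time_s: 19.8
tcp_pos: [0.6036, 0.2825, 0.1713]
ee_rot: [[0.0, -0.995, 0.095], [0.0, 0.095, 0.995], [-1.0, -0.0, 0.0]]
wrist_force: [0.3, 0.1, -1.1]
gripper_width: 0.505
```

Run:
```python
from h import *
print(r.sense()['gripper_width'],r.sense()['tcp_pos'],r.sense()['ee_rot'].round(3).tolist(),shift(.602,.286,.10,175))
wrist('w7')
```

```text
0.5050640094104978 [0.60364059 0.28247363 0.17125474] [[0.0, -0.995, 0.095], [0.0, 0.095, 0.995], [-1.0, -0.0, 0.0]] ([0.095, 0.0026, 0.0045], 'ax', np.float64(-0.0025), 'j6', np.float64(-44.4))
```

View pics/w7.png

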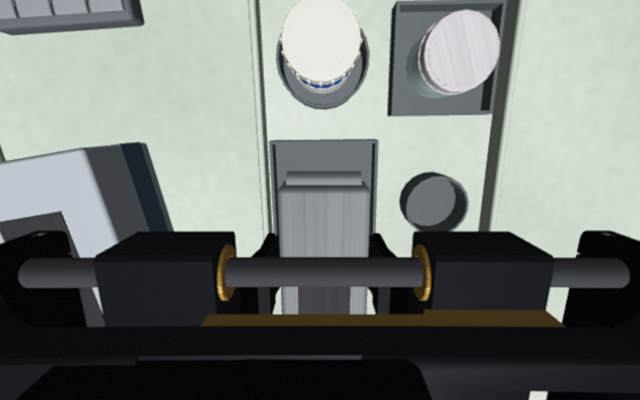

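Run:
```python
from h import *; import pickle
p,s=pickle.load(open('w7.pkl','rb'))
for n,uv,z in (('bin1',(270,140),.025),('bin2',(378,139),.025),('dev base',(170,222),0),('dev base2',(150,145),0),('devtop',(140,215),.05),('narrow',(434,203),.031),('jarlid',(460,51),.062),('large',(320,40),.094)):
    print(n,ray(p,[uv],[z],s).round(4)[0])
```

```text
bin1 [0.647  0.2235 0.025 ]
bin2 [0.5494 0.232  0.025 ]
dev base [0.7673 0.2978 0.    ]
dev base2 [0.7694 0.2179 0.    ]
devtop [0.7648 0.2759 0.05  ]
narrow [0.5014 0.2952 0.031 ]
jarlid [0.4924 0.1727 0.062 ]
large [0.5947 0.1629 0.094 ]
```

Request:
{"method": "play_rows", "body": {"commands": [{"fingers": 1, "tx": 0.025, "ty": 0.0015, "tz": 0.007, "ax": 0, "ay": 0, "az": 0}, {"fingers": 1, "tx": 0.06, "ty": 0.0015, "tz": 0.007, "ax": 0, "ay": 0, "az": 0}, {"fingers": 1, "tx": 0.1, "ty": 0.0015, "tz": 0.007, "ax": 0, "ay": 0, "az": 0}, {"fingers": 1, "tx": 0.13, "ty": 0.0015, "tz": 0.007, "ax": 0, "ay": 0, "az": 0}, {"fingers": 1, "tx": 0.145, "ty": 0.0015, "tz": 0.007, "ax": 0, "ay": 0, "az": 0}]}}

```text
time_s: 20.27
tcp_pos: [0.6014, 0.287, 0.059]
ee_rot: [[-0.005, -0.995, 0.095], [-0.003, 0.095, 0.995], [-1.0, 0.004, -0.003]]
wrist_force: [-0.9, -0.6, -1.1]
gripper_width: 0.501
```

Request:
{"method": "play_rows", "body": {"commands": [{"fingers": 1, "tx": 0.01, "ty": 0, "tz": 0, "ax": 0, "ay": 0, "az": 0}, {"fingers": 1, "tx": 0.02, "ty": 0, "tz": 0, "ax": 0, "ay": 0, "az": 0}, {"fingers": 1, "tx": 0.03, "ty": 0, "tz": 0, "ax": 0, "ay": 0, "az": 0}, {"fingers": 1, "tx": 0.035, "ty": 0, "tz": 0, "ax": 0, "ay": 0, "az": 0}, {"fingers": 1, "tx": 0.037, "ty": 0, "tz": 0, "ax": 0, "ay": 0, "az": 0}]}}

```text
time_s: 20.68
tcp_pos: [0.603, 0.2893, 0.0344]
ee_rot: [[0.0, -0.996, 0.093], [0.0, 0.093, 0.996], [-1.0, -0.0, 0.0]]
wrist_force: [-0.2, -0.1, -1.1]
gripper_width: 0.5
```

Request:
{"method": "play_rows", "body": {"commands": [{"fingers": 1, "tx": 0.001, "ty": 0, "tz": 0, "ax": 0, "ay": 0, "az": 0}, {"fingers": 1, "tx": 0.002, "ty": 0, "tz": 0, "ax": 0, "ay": 0, "az": 0}, {"fingers": 1, "tx": 0.002, "ty": 0, "tz": 0, "ax": 0, "ay": 0, "az": 0}, {"fingers": 1, "tx": 0.002, "ty": 0, "tz": 0, "ax": 0, "ay": 0, "az": 0}, {"fingers": 1, "tx": 0.002, "ty": 0, "tz": 0, "ax": 0, "ay": 0, "az": 0}]}}

```text
time_s: 21.1
tcp_pos: [0.603, 0.2894, 0.0332]
ee_rot: [[0.001, -0.996, 0.093], [0.0, 0.093, 0.996], [-1.0, -0.001, 0.0]]
wrist_force: [0.6, -0.3, -0.7]
gripper_width: 0.504
```

Request:
{"method": "play_rows", "body": {"commands": [{"fingers": 1, "tx": 0.002, "ty": 0, "tz": 0, "ax": 0, "ay": 0, "az": 0}, {"fingers": 1, "tx": 0.004, "ty": 0, "tz": 0, "ax": 0, "ay": 0, "az": 0}, {"fingers": 1, "tx": 0.006, "ty": 0, "tz": 0, "ax": 0, "ay": 0, "az": 0}, {"fingers": 1, "tx": 0.006, "ty": 0, "tz": 0, "ax": 0, "ay": 0, "az": 0}, {"fingers": 1, "tx": 0.006, "ty": 0, "tz": 0, "ax": 0, "ay": 0, "az": 0}]}}

```text
time_s: 21.52
tcp_pos: [0.6027, 0.2892, 0.0281]
ee_rot: [[-0.0, -0.996, 0.093], [-0.0, 0.093, 0.996], [-1.0, 0.0, -0.0]]
wrist_force: [0.6, 0.1, -1.5]
gripper_width: 0.506
```

Request:
{"method": "play_rows", "body": {"commands": [{"fingers": 1, "tx": 0.001, "ty": 0, "tz": 0, "ax": 0, "ay": 0, "az": 0}, {"fingers": 0.2, "tx": 0.001, "ty": 0, "tz": 0, "ax": 0, "ay": 0, "az": 0}, {"fingers": -0.3, "tx": 0.001, "ty": 0, "tz": 0, "ax": 0, "ay": 0, "az": 0}, {"fingers": -0.3, "tx": 0.001, "ty": 0, "tz": 0, "ax": 0, "ay": 0, "az": 0}, {"fingers": -0.3, "tx": 0.001, "ty": 0, "tz": 0, "ax": 0, "ay": 0, "az": 0}]}}

```text
time_s: 21.93
tcp_pos: [0.603, 0.2894, 0.0277]
ee_rot: [[0.001, -0.996, 0.093], [0.0, 0.093, 0.996], [-1.0, -0.001, 0.0]]
wrist_force: [0.0, -0.5, 0.0]
gripper_width: 0.62
```

Request:
{"method": "play_rows", "body": {"commands": [{"fingers": -0.3, "tx": 0, "ty": 0, "tz": 0, "ax": 0, "ay": 0, "az": 0}, {"fingers": -0.3, "tx": -0.015, "ty": 0, "tz": 0, "ax": 0, "ay": 0, "az": 0}, {"fingers": -0.3, "tx": -0.05, "ty": 0, "tz": 0, "ax": 0, "ay": 0, "az": 0}, {"fingers": -0.3, "tx": -0.1, "ty": 0, "tz": 0, "ax": 0, "ay": 0, "az": 0}, {"fingers": -0.5, "tx": -0.15, "ty": 0, "tz": 0, "ax": 0, "ay": 0, "az": 0}]}}

```text
time_s: 22.35
tcp_pos: [0.6024, 0.2887, 0.1412]
ee_rot: [[-0.002, -0.996, 0.093], [-0.002, 0.093, 0.996], [-1.0, 0.001, -0.002]]
wrist_force: [1.1, 1.2, 0.7]
gripper_width: 0.671
```

Request:
{"method": "play_rows", "body": {"commands": [{"fingers": -0.5, "tx": -0.05, "ty": 0, "tz": 0, "ax": 0.01, "ay": 0, "az": 0}, {"fingers": -0.5, "tx": -0.06, "ty": 0, "tz": 0, "ax": 0.03, "ay": 0, "az": 0}, {"fingers": -0.5, "tx": -0.06, "ty": 0.01, "tz": -0.02, "ax": 0.06, "ay": 0, "az": 0}, {"fingers": -0.5, "tx": -0.06, "ty": 0.02, "tz": -0.05, "ax": 0.1, "ay": 0, "az": 0}, {"fingers": -0.5, "tx": -0.06, "ty": 0.03, "tz": -0.1, "ax": 0.14, "ay": 0, "az": 0}]}}

```text
time_s: 22.77
tcp_pos: [0.5736, 0.218, 0.1861]
ee_rot: [[0.002, -0.86, 0.51], [0.002, 0.51, 0.86], [-1.0, -0.001, 0.003]]
wrist_force: [0.6, -0.0, 0.0]
gripper_width: 0.748
```

Run:
```python
from h import *
print(r.sense()['tcp_pos'],shift(.465,-.110,.17,110))
```

```text
[0.57357248 0.2180279  0.1861127 ] ([0.0204, -0.0983, -0.4501], 'ax', np.float64(0.2187), 'j6', np.float64(-66.6))
```

Request:
{"method": "play_rows", "body": {"commands": [{"fingers": -0.6, "tx": 0, "ty": -0.01, "tz": -0.05, "ax": 0.03, "ay": 0, "az": 0}, {"fingers": -0.7, "tx": 0, "ty": -0.02, "tz": -0.1, "ax": 0.06, "ay": 0, "az": 0}, {"fingers": -0.8, "tx": 0, "ty": -0.033, "tz": -0.15, "ax": 0.09, "ay": 0, "az": 0}, {"fingers": -0.8, "tx": 0, "ty": -0.044, "tz": -0.2, "ax": 0.12, "ay": 0, "az": 0}, {"fingers": -0.8, "tx": 0, "ty": -0.055, "tz": -0.25, "ax": 0.15, "ay": 0, "az": 0}]}}

```text
time_s: 23.18
tcp_pos: [0.5132, 0.0325, 0.1862]
ee_rot: [[0.002, -0.534, 0.845], [0.0, 0.845, 0.534], [-1.0, -0.001, 0.002]]
wrist_force: [0.5, -0.2, -0.3]
gripper_width: 0.89
```

Run:
```python
from h import *
print(r.sense()['tcp_pos'],shift(.465,-.110,.16,110))
```

```text
[0.51318363 0.03253814 0.18618473] ([0.0347, -0.1263, -0.1559], 'ax', np.float64(0.0684), 'j6', np.float64(-79.4))
```

Request:
{"method": "play_rows", "body": {"commands": [{"fingers": -0.8, "tx": 0.005, "ty": -0.03, "tz": -0.037, "ax": 0.03, "ay": 0, "az": 0}, {"fingers": -0.8, "tx": 0.015, "ty": -0.06, "tz": -0.074, "ax": 0.06, "ay": 0, "az": 0}, {"fingers": -0.8, "tx": 0.025, "ty": -0.09, "tz": -0.111, "ax": 0.068, "ay": 0, "az": 0}, {"fingers": -0.8, "tx": 0.035, "ty": -0.112, "tz": -0.138, "ax": 0.068, "ay": 0, "az": 0}, {"fingers": -0.8, "tx": 0.035, "ty": -0.126, "tz": -0.156, "ax": 0.068, "ay": 0, "az": 0}]}}

```text
time_s: 23.6
tcp_pos: [0.464, -0.1106, 0.1584]
ee_rot: [[-0.002, -0.345, 0.939], [0.0, 0.939, 0.345], [-1.0, 0.001, -0.002]]
wrist_force: [0.2, 0.3, 0.6]
gripper_width: 0.898
```

Request:
{"method": "play_rows", "body": {"commands": [{"fingers": -0.8, "tx": 0, "ty": 0, "tz": 0, "ax": 0, "ay": 0, "az": 0}, {"fingers": -0.8, "tx": 0, "ty": 0, "tz": 0, "ax": 0, "ay": 0, "az": 0}, {"fingers": -0.8, "tx": 0, "ty": 0, "tz": 0, "ax": 0, "ay": 0, "az": 0}, {"fingers": -0.8, "tx": 0, "ty": 0, "tz": 0, "ax": 0, "ay": 0, "az": 0}]}}

```text
time_s: 23.93
tcp_pos: [0.4668, -0.1077, 0.1593]
ee_rot: [[0.001, -0.348, 0.937], [0.0, 0.937, 0.348], [-1.0, -0.0, 0.001]]
wrist_force: [-0.4, -0.3, -0.1]
gripper_width: 0.903
```

Run:
```python
from h import *
print(r.sense()['tcp_pos'],shift(.4657,-.110,.053,110))
wrist('w8')
```

```text
[ 0.46683564 -0.107741    0.15934869] ([0.1418, -0.0022, -0.0027], 'ax', np.float64(0.002), 'j6', np.float64(-76.1))
```

View pics/w8.png

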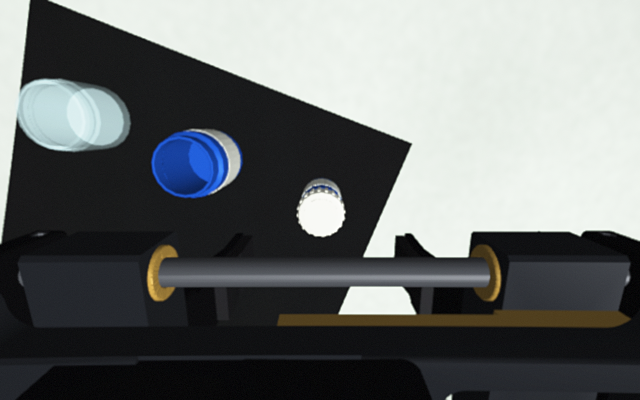

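Request:
{"method": "play_rows", "body": {"commands": [{"fingers": -0.8, "tx": 0.03, "ty": -0.0015, "tz": -0.002, "ax": 0, "ay": 0, "az": 0}, {"fingers": -0.8, "tx": 0.07, "ty": -0.0015, "tz": -0.002, "ax": 0, "ay": 0, "az": 0}, {"fingers": -0.8, "tx": 0.11, "ty": -0.0015, "tz": -0.002, "ax": 0, "ay": 0, "az": 0}, {"fingers": -0.8, "tx": 0.132, "ty": -0.0015, "tz": -0.002, "ax": 0, "ay": 0, "az": 0}, {"fingers": -0.8, "tx": 0.141, "ty": -0.0015, "tz": -0.002, "ax": 0, "ay": 0, "az": 0}]}}

```text
time_s: 24.4
tcp_pos: [0.4638, -0.1094, 0.0506]
ee_rot: [[-0.005, -0.348, 0.938], [-0.0, 0.938, 0.348], [-1.0, 0.002, -0.005]]
wrist_force: [-1.0, -1.0, 0.6]
gripper_width: 0.9
```

Request:
{"method": "play_rows", "body": {"commands": [{"fingers": -0.8, "tx": 0, "ty": 0, "tz": 0, "ax": 0, "ay": 0, "az": 0}, {"fingers": -0.8, "tx": 0, "ty": 0, "tz": 0, "ax": 0, "ay": 0, "az": 0}, {"fingers": 0, "tx": 0, "ty": 0, "tz": 0, "ax": 0, "ay": 0, "az": 0}, {"fingers": 1, "tx": 0, "ty": 0, "tz": 0, "ax": 0, "ay": 0, "az": 0}, {"fingers": 1, "tx": 0, "ty": 0, "tz": 0, "ax": 0, "ay": 0, "az": 0}]}}

```text
time_s: 24.82
tcp_pos: [0.4659, -0.1099, 0.0542]
ee_rot: [[0.003, -0.347, 0.938], [0.0, 0.938, 0.347], [-1.0, -0.001, 0.003]]
wrist_force: [-0.1, -0.6, -0.3]
gripper_width: 0.752
```

Request:
{"method": "play_rows", "body": {"commands": [{"fingers": 1, "tx": 0, "ty": 0, "tz": 0, "ax": 0, "ay": 0, "az": 0}, {"fingers": 1, "tx": 0, "ty": 0, "tz": 0, "ax": 0, "ay": 0, "az": 0}, {"fingers": 1, "tx": 0, "ty": 0, "tz": 0, "ax": 0, "ay": 0, "az": 0}, {"fingers": 1, "tx": 0, "ty": 0, "tz": 0, "ax": 0, "ay": 0, "az": 0}, {"fingers": 1, "tx": 0, "ty": 0, "tz": 0, "ax": 0, "ay": 0, "az": 0}]}}

```text
time_s: 25.23
tcp_pos: [0.4651, -0.1101, 0.0531]
ee_rot: [[0.0, -0.347, 0.938], [0.0, 0.938, 0.347], [-1.0, -0.0, 0.0]]
wrist_force: [1.1, 1.1, 0.0]
gripper_width: 0.406
```

Request:
{"method": "play_rows", "body": {"commands": [{"fingers": 1, "tx": 0, "ty": 0, "tz": 0, "ax": 0, "ay": 0, "az": 0}, {"fingers": 1, "tx": 0, "ty": 0, "tz": 0, "ax": 0, "ay": 0, "az": 0}, {"fingers": 1, "tx": 0, "ty": 0, "tz": 0, "ax": 0, "ay": 0, "az": 0}, {"fingers": 1, "tx": 0, "ty": 0, "tz": 0, "ax": 0, "ay": 0, "az": 0}]}}

```text
time_s: 25.57
tcp_pos: [0.4652, -0.1101, 0.0531]
ee_rot: [[0.0, -0.347, 0.938], [-0.0, 0.938, 0.347], [-1.0, -0.0, 0.0]]
wrist_force: [0.0, 0.2, 1.1]
gripper_width: 0.405
```

Request:
{"method": "play_rows", "body": {"commands": [{"fingers": 1, "tx": -0.015, "ty": 0, "tz": 0, "ax": 0, "ay": 0, "az": 0}, {"fingers": 1, "tx": -0.05, "ty": 0, "tz": 0, "ax": 0, "ay": 0, "az": 0}, {"fingers": 1, "tx": -0.1, "ty": 0, "tz": 0, "ax": 0, "ay": 0, "az": 0}, {"fingers": 1, "tx": -0.15, "ty": 0, "tz": 0, "ax": 0, "ay": 0, "az": 0}, {"fingers": 1, "tx": -0.18, "ty": 0, "tz": 0, "ax": 0, "ay": 0, "az": 0}]}}

```text
time_s: 25.98
tcp_pos: [0.4663, -0.1102, 0.1917]
ee_rot: [[0.005, -0.347, 0.938], [-0.0, 0.938, 0.347], [-1.0, -0.002, 0.004]]
wrist_force: [0.5, -0.4, -0.1]
gripper_width: 0.409
```

Run:
```python
from h import *
print(r.sense()['tcp_pos'],shift(.499,.294,.19,115))
```

```text
[ 0.46632905 -0.11018042  0.19166128] ([0.0022, 0.4902, 0.2281], 'ax', np.float64(-0.0259), 'j6', np.float64(-75.9))
```

Request:
{"method": "play_rows", "body": {"commands": [{"fingers": 1, "tx": 0, "ty": 0.025, "tz": 0.012, "ax": 0, "ay": 0, "az": 0}, {"fingers": 1, "tx": 0, "ty": 0.065, "tz": 0.03, "ax": -0.005, "ay": 0, "az": 0}, {"fingers": 1, "tx": 0, "ty": 0.11, "tz": 0.051, "ax": -0.01, "ay": 0, "az": 0}, {"fingers": 1, "tx": 0, "ty": 0.155, "tz": 0.072, "ax": -0.018, "ay": 0, "az": 0}, {"fingers": 1, "tx": 0, "ty": 0.2, "tz": 0.093, "ax": -0.026, "ay": 0, "az": 0}]}}

```text
time_s: 26.4
tcp_pos: [0.478, 0.0562, 0.188]
ee_rot: [[-0.0, -0.423, 0.906], [0.0, 0.906, 0.423], [-1.0, 0.0, 0.0]]
wrist_force: [1.1, 0.0, -1.3]
gripper_width: 0.402
```

Run:
```python
from h import *
print(r.sense()['tcp_pos'],shift(.499,.294,.18,115))
```

```text
[0.47803288 0.05620772 0.18801702] ([0.0108, 0.2755, 0.1593], 'ax', np.float64(0.0), 'j6', np.float64(-91.1))
```

Request:
{"method": "play_rows", "body": {"commands": [{"fingers": 1, "tx": 0, "ty": 0.045, "tz": 0.026, "ax": 0, "ay": 0, "az": 0}, {"fingers": 1, "tx": 0, "ty": 0.09, "tz": 0.052, "ax": 0, "ay": 0, "az": 0}, {"fingers": 1, "tx": 0, "ty": 0.135, "tz": 0.078, "ax": 0, "ay": 0, "az": 0}, {"fingers": 1, "tx": 0, "ty": 0.18, "tz": 0.104, "ax": 0, "ay": 0, "az": 0}, {"fingers": 1, "tx": 0, "ty": 0.22, "tz": 0.127, "ax": 0, "ay": 0, "az": 0}]}}

```text
time_s: 26.82
tcp_pos: [0.4948, 0.2469, 0.1877]
ee_rot: [[-0.0, -0.423, 0.906], [0.0, 0.906, 0.423], [-1.0, 0.0, -0.0]]
wrist_force: [0.4, -0.1, -0.5]
gripper_width: 0.407
```

Request:
{"method": "play_rows", "body": {"commands": [{"fingers": 1, "tx": 0, "ty": 0.03, "tz": 0.018, "ax": 0, "ay": 0, "az": 0}, {"fingers": 1, "tx": 0.01, "ty": 0.048, "tz": 0.028, "ax": 0, "ay": 0, "az": 0}, {"fingers": 1, "tx": 0.03, "ty": 0.055, "tz": 0.032, "ax": 0, "ay": 0, "az": 0}, {"fingers": 1, "tx": 0.05, "ty": 0.055, "tz": 0.032, "ax": 0, "ay": 0, "az": 0}, {"fingers": 1, "tx": 0.06, "ty": 0.055, "tz": 0.032, "ax": 0, "ay": 0, "az": 0}]}}

```text
time_s: 27.23
tcp_pos: [0.4981, 0.2912, 0.1401]
ee_rot: [[-0.004, -0.422, 0.907], [-0.003, 0.907, 0.422], [-1.0, -0.001, -0.005]]
wrist_force: [0.2, -0.5, -1.2]
gripper_width: 0.407
```

Request:
{"method": "play_rows", "body": {"commands": [{"fingers": 1, "tx": 0, "ty": 0, "tz": 0, "ax": 0, "ay": 0, "az": 0}, {"fingers": 1, "tx": 0, "ty": 0, "tz": 0, "ax": 0, "ay": 0, "az": 0}, {"fingers": 1, "tx": 0, "ty": 0, "tz": 0, "ax": 0, "ay": 0, "az": 0}, {"fingers": 1, "tx": 0, "ty": 0, "tz": 0, "ax": 0, "ay": 0, "az": 0}]}}

```text
time_s: 27.57
tcp_pos: [0.5001, 0.2921, 0.1441]
ee_rot: [[0.002, -0.422, 0.907], [0.001, 0.907, 0.422], [-1.0, 0.001, 0.002]]
wrist_force: [0.6, -0.4, -0.3]
gripper_width: 0.408
```

Run:
```python
from h import *
print(r.sense()['tcp_pos'],r.sense()['gripper_width'],shift(.499,.294,.058,115))
wrist('w9')
```

```text
[0.50006181 0.29206442 0.14410999] 0.40757103754939095 ([0.1148, 0.0029, -0.0004], 'ax', np.float64(-0.0003), 'j6', np.float64(-111.4))
```

View pics/w9.png

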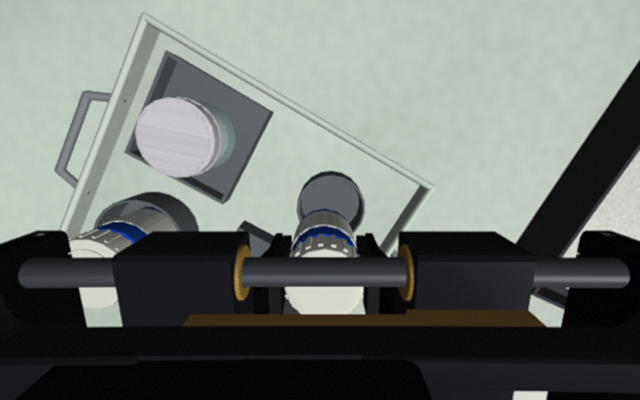

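Run:
```python
from h import *; import pickle
p,s=pickle.load(open('w9.pkl','rb'))
print(ray(p,[(297,205),(365,205),(331,171),(331,205)],[.031]*4,s).round(4)); c=ray(p,[(331,205)],[.031],s)[0]; print(shift(*c[:2],.058))
```

```text
[[0.5072 0.2714 0.031 ]
 [0.483  0.3237 0.031 ]
 [0.469  0.2852 0.031 ]
 [0.4951 0.2975 0.031 ]]
([0.1147, 0.0092, -0.0031], 'ax', 0, 'j6', np.float64(-111.4))
```

Request:
{"method": "play_rows", "body": {"commands": [{"fingers": 1, "tx": 0.015, "ty": 0.007, "tz": -0.001, "ax": 0, "ay": 0, "az": 0}, {"fingers": 1, "tx": 0.04, "ty": 0.007, "tz": -0.001, "ax": 0, "ay": 0, "az": 0}, {"fingers": 1, "tx": 0.07, "ty": 0.007, "tz": -0.001, "ax": 0, "ay": 0, "az": 0}, {"fingers": 1, "tx": 0.092, "ty": 0.007, "tz": -0.001, "ax": 0, "ay": 0, "az": 0}, {"fingers": 1, "tx": 0.105, "ty": 0.007, "tz": -0.001, "ax": 0, "ay": 0, "az": 0}]}}

```text
time_s: 28.03
tcp_pos: [0.4961, 0.296, 0.063]
ee_rot: [[-0.001, -0.422, 0.907], [-0.001, 0.907, 0.422], [-1.0, -0.0, -0.002]]
wrist_force: [-0.2, 0.9, -0.9]
gripper_width: 0.405
```

Request:
{"method": "play_rows", "body": {"commands": [{"fingers": 1, "tx": 0.003, "ty": 0, "tz": 0, "ax": 0, "ay": 0, "az": 0}, {"fingers": 1, "tx": 0.006, "ty": 0, "tz": 0, "ax": 0, "ay": 0, "az": 0}, {"fingers": 1, "tx": 0.008, "ty": 0, "tz": 0, "ax": 0, "ay": 0, "az": 0}, {"fingers": 1, "tx": 0.008, "ty": 0, "tz": 0, "ax": 0, "ay": 0, "az": 0}, {"fingers": 1, "tx": 0.008, "ty": 0, "tz": 0, "ax": 0, "ay": 0, "az": 0}]}}

```text
time_s: 28.45
tcp_pos: [0.4971, 0.297, 0.0592]
ee_rot: [[0.001, -0.422, 0.906], [0.001, 0.906, 0.422], [-1.0, 0.001, 0.002]]
wrist_force: [0.8, -0.5, 0.3]
gripper_width: 0.404
```

Request:
{"method": "play_rows", "body": {"commands": [{"fingers": 1, "tx": 0.002, "ty": 0, "tz": 0, "ax": 0, "ay": 0, "az": 0}, {"fingers": 1, "tx": 0.003, "ty": 0, "tz": 0, "ax": 0, "ay": 0, "az": 0}, {"fingers": 1, "tx": 0.003, "ty": 0, "tz": 0, "ax": 0, "ay": 0, "az": 0}, {"fingers": -0.2, "tx": 0.003, "ty": 0, "tz": 0, "ax": 0, "ay": 0, "az": 0}, {"fingers": -0.4, "tx": 0.003, "ty": 0, "tz": 0, "ax": 0, "ay": 0, "az": 0}]}}

```text
time_s: 28.87
tcp_pos: [0.4966, 0.2966, 0.0561]
ee_rot: [[0.0, -0.422, 0.907], [0.0, 0.907, 0.422], [-1.0, 0.0, 0.0]]
wrist_force: [0.0, -0.1, -0.2]
gripper_width: 0.49
```

Request:
{"method": "play_rows", "body": {"commands": [{"fingers": -0.5, "tx": 0, "ty": 0, "tz": 0, "ax": 0, "ay": 0, "az": 0}, {"fingers": -0.6, "tx": 0, "ty": 0, "tz": 0, "ax": 0, "ay": 0, "az": 0}, {"fingers": -0.6, "tx": -0.03, "ty": 0, "tz": 0, "ax": 0, "ay": 0, "az": 0}, {"fingers": -0.6, "tx": -0.08, "ty": 0, "tz": 0, "ax": 0, "ay": 0, "az": 0}, {"fingers": -0.6, "tx": -0.13, "ty": 0, "tz": 0, "ax": 0, "ay": 0, "az": 0}]}}

```text
time_s: 29.28
tcp_pos: [0.4958, 0.2958, 0.1531]
ee_rot: [[-0.003, -0.422, 0.906], [-0.003, 0.906, 0.422], [-1.0, -0.002, -0.004]]
wrist_force: [1.5, 0.5, 0.0]
gripper_width: 0.779
```

Request:
{"method": "play_rows", "body": {"commands": [{"fingers": -0.6, "tx": -0.05, "ty": -0.05, "tz": 0, "ax": 0, "ay": 0, "az": 0}, {"fingers": -0.6, "tx": -0.08, "ty": -0.1, "tz": 0, "ax": 0, "ay": 0, "az": 0}, {"fingers": -0.6, "tx": -0.1, "ty": -0.15, "tz": 0, "ax": 0, "ay": 0, "az": 0}, {"fingers": -0.6, "tx": -0.1, "ty": -0.2, "tz": -0.02, "ax": 0, "ay": 0, "az": 0}, {"fingers": -0.6, "tx": -0.1, "ty": -0.25, "tz": -0.05, "ax": 0, "ay": 0, "az": 0}]}}

```text
time_s: 29.7
tcp_pos: [0.5444, 0.1206, 0.23]
ee_rot: [[0.004, -0.423, 0.906], [0.002, 0.906, 0.423], [-1.0, -0.0, 0.004]]
wrist_force: [-0.2, -0.5, -0.3]
gripper_width: 0.797
```

Request:
{"method": "play_rows", "body": {"commands": [{"fingers": -0.6, "tx": 0, "ty": -0.05, "tz": -0.03, "ax": 0, "ay": 0, "az": 0}, {"fingers": -0.6, "tx": 0, "ty": -0.09, "tz": -0.05, "ax": 0, "ay": 0, "az": 0}, {"fingers": -0.6, "tx": 0, "ty": -0.12, "tz": -0.06, "ax": 0, "ay": 0, "az": 0}, {"fingers": -0.6, "tx": 0, "ty": -0.13, "tz": -0.06, "ax": 0, "ay": 0, "az": 0}, {"fingers": -0.6, "tx": 0, "ty": -0.13, "tz": -0.06, "ax": 0, "ay": 0, "az": 0}]}}

```text
time_s: 30.12
tcp_pos: [0.5431, 0.0126, 0.2282]
ee_rot: [[-0.0, -0.42, 0.908], [-0.0, 0.908, 0.42], [-1.0, -0.0, -0.0]]
wrist_force: [0.2, 0.6, 0.1]
gripper_width: 0.801
```

Run:
```python
from h import *
p=viewer.capture('top'); cv2.imwrite('pics/t3.png',cv2.resize(p['image'][180:310,120:300,::-1],None,fx=4,fy=4,interpolation=cv2.INTER_CUBIC))
p=viewer.capture('side'); cv2.imwrite('pics/s3.png',cv2.resize(p['image'][70:360,240:440,::-1],None,fx=2,fy=2,interpolation=cv2.INTER_CUBIC))
```

```text
(no output)
```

View pics/t3.png

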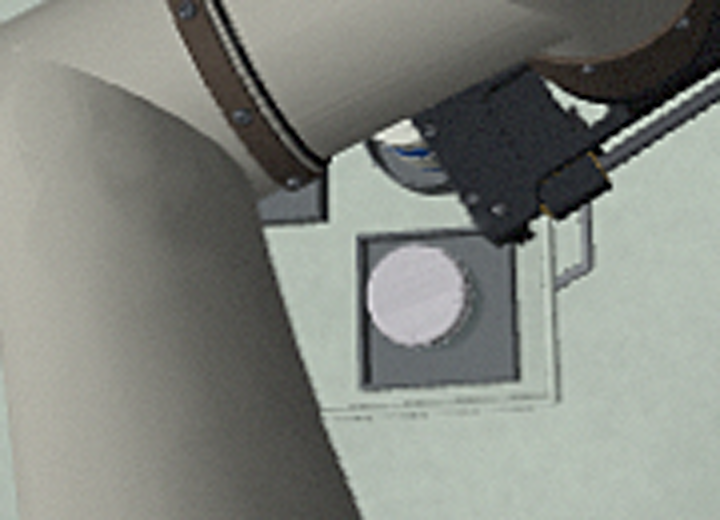

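View pics/s3.png

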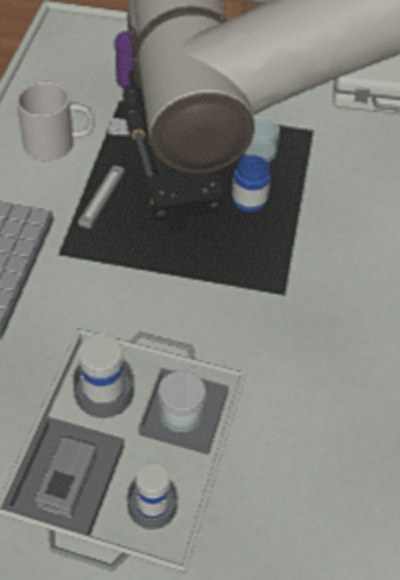

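Run:
```python
from h import *
t=viewer.capture('top'); s=viewer.capture('side')
a=ray(t,[(224,253.75),(230.25,258)],[.062,.023]); print('jar top',a.round(4).tolist(),(a[0]-a[1])[:2]*1000)
for n,u,v,z1,z2 in (('jar',(181,388),(186,409),.062,.023),('small',(153,478),(153,499),.076,.031),('large',(102,352),(104,383),.094,.037),('split',(68,470),(69,474),.031,.025)):
    a=ray(s,np.array([u,v])/2+[240,70],[z1,z2]); print(n,(a[0]-a[1])[:2]*1000)
x=r.sense(); print(x['time_s'],x['joint_velocities'].round(2))
```

```text
jar top [[0.4902, 0.1711, 0.062], [0.4838, 0.1663, 0.023]] [6.48336057 4.75696439]
jar [ 8.02380189 -4.15476334]
small [ 0.70103239 -3.4826653 ]
large [ 1.857525  -7.2367528]
split [ 1.28848196 -1.80752213]
30.3167 [ 0.4  -0.11 -0.05  0.05 -0.1   0.18]
```

```bash
python3 -c "
from station import job; print(job.finish_job())"
```

```text
the job is handed in; nothing more can be done
None
```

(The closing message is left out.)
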